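Thread the two shaft sets of a stripped gearbox on their kitting posts in assembly order

ROBOT

A 6-joint arm with a two-finger parallel gripper is mounted at the origin on the work surface. World frame = base frame: x ahead of the robot, y to its left, z up, the work surface at z = 0. Lengths are in m, angles in degrees, forces in N, time in s.
With the tool pointing down it reaches from about 0.35 to 0.875 m from the base axis. Payload 4.2 kg.
Tool frame: the origin (TCP) lies on the mounting face of the last link; the fingertips stand 173 mm ahead of it and the grasp point (between the pads) lies 155 mm ahead of it; z points along the fingers, y is the direction in which the jaws open and shut (so a half turn about z gives the same grasp; the last joint's range is limited). The gripper opens to 85 mm and grips with 20 to 120 N. Pads are 22 mm wide; open, the fingers measure 114 mm over their backs; the gripper's body (76 mm by 85 mm) begins 54 mm behind the grasp point. The pads swing forward as they close: fully open they stand 13 mm farther back than shut.
Start: joints at [80.478, 22.042, 0.453, 0, -68.411, -14.817], TCP at [0.258, 0.569, 0.405] pointing down, gripper open.
Joint ranges: [-179.83, 179.83], [-69.29, 118.12], [-61.27, 80.66], [-181.25, 117.63], [-171.15, -9.14], [-177.46, 177.46]. Speed limits (degrees/s): [159.86, 159.86, 180, 180, 180, 180].

INTERFACE

Orientations are given as a 3x3 rotation matrix whose columns are the frame's x, y, z axes.
In Python, from workcell import env, capture, sign_off gives the robot as it stands.
- The arm moves only by the tool play_rows, never from a script. Its argument "deltas" is a list that holds one entry, the list of rows, each a list of 5 numbers: the closure in counts, from 0 (fully open) to 255 (shut), then the shift along the world's x, y, z in m, then the turn about the world's z in degrees. A call has 1 to 12 rows; each row shifts and turns the pose as measured when the row begins; what a row does not reach is not made up. A row lasts 1/12 s, in which the tool goes at most 41.7 mm and 7.16 degrees, less where a joint would pass 70% of its speed; a pose out of reach is approached as far as the arm can. A call with a gripper value outside its range is refused whole. The fingers move at their own pace and stop on an object; the grip force is fixed at half the most. Time passes only in rows, so rows that do not move let the fingers close. It gives the time, the measured TCP pose, the force and the opening at its end, in the units of the state.
- env.get_state(): the state, without advancing time (a new reading comes with each control period).
- capture(name): name is "scene" or "top" or "wrist"; returns a dict with "img" (480x640x3 uint8, red, green, blue), "intrinsics" (3x3 intrinsics, pixels), "eye" and "orientation" of the camera in the world; the wrist camera has in their place "mount" (4x4, takes a point from camera to tool coordinates, whose origin is the TCP and whose axes are the flange's). Camera axes: x right, y down, z forward; pixel columns grow to the right and rows downward; lengths in m; the calibration is good to about 2 mm. A picture is of the moment at which its call begins: read the wrist's pose just before it. There is no depth.
- sign_off(): hands the job in, once; it reports no verdict.
The state is a dict: "t": time; "joint_pos": joint angles; "joint_velocities": joint speeds; "tau": joint torques, N m; "ee_pos": TCP position; "eef_rot": TCP orientation; "wrist_force": force on the tool from outside, world axes, zero at the start; "ft_torque": the same for the moment, N m; "grip_width": finger opening in m.
Only numpy, scipy, OpenCV 4.12 (cv2) and the standard library are available. Lean on these libraries where they do the work, as an engineer would, in place of code of your own. Each camera call takes 0.05 s, during which the arm holds its last target. There are 200 camera calls.

TASK

Thread the parts of the stripped gearbox on the two upright posts in assembly order: on the tall post the large gear wheel first with its hub up, then the plain spacer sleeve, then the ball bearing on top; on the short post the toothed pinion first, then the hexagon nut on top. Each part must be all the way down, lying flat on the one below, with nothing left in the gripper. Lower each part on and set it down, do not let it drop down the post, and leave the screwdriver, the bolt and the little grease tub where they are.

Things in the scene. Friction and masses are not known exactly. Their poses are not given: they have to be found in the camera images.
- gear: Large steel gear wheel, lying flat with its hub up: toothed disc 80 mm outside diameter and 14 mm thick, with a plain round hub of 40 mm outside diameter standing 16 mm above it (30 mm high in all). A 24 mm bore goes through. About 0.5 kg; take it by the hub (40 mm wide, between 14 and 30 mm above the underside). Origin: centre of the underside, z up; yaw does not matter.
- sleeve: Plain bright spacer sleeve, a short smooth tube standing on end: 40 mm outside diameter, 24 mm bore, 22 mm high, 0.13 kg. Origin: centre of the underside, z up; yaw does not matter.
- bearing: Ball bearing lying flat: 52 mm outside diameter, 25 mm bore, 15 mm high, two bright races with a dark cage and balls between, 0.13 kg. Origin: centre of the underside, z up; yaw does not matter.
- pinion: Small toothed steel pinion standing on end: 44 mm outside diameter over its 12 teeth (grips as a 44 mm cylinder), 24 mm bore, 26 mm high, no hub, 0.22 kg. Origin: centre of the underside, z up; yaw does not matter.
- nut: Large dark steel hexagon nut lying flat: 41 mm across flats, 47 mm across corners, bore about 24 mm, 14 mm high, 0.09 kg. Origin: centre of the underside, z up; its x axis points square to one of the flats, so flats face along yaw 0, 60, 120 degrees and so on from x. Its yaw on the post does not matter.
- tall_stand: Tall post stand, fixed: SQUARE blue base plate 90 x 90 mm, 12 mm thick, with a round steel post of 16 mm diameter upright at its centre; the post's top is 86 mm above the bench and its last 8 mm taper to 6 mm diameter. Origin: on the post's axis at bench level, z up. Undersides of the seated parts above the bench: gear wheel 12 mm, sleeve 42 mm, bearing 64 mm.
- short_stand: Short post stand, fixed: ROUND blue base 90 mm in diameter, 12 mm thick, with a round steel post of 16 mm diameter upright at its centre; the post's top is 56 mm above the bench and its last 8 mm taper to 6 mm diameter. Origin: on the post's axis at bench level, z up. Undersides of the seated parts above the bench: pinion 12 mm, nut 38 mm.
- screwdriver: Screwdriver with an orange handle lying on the bench, 190 mm long; not part of the job, to be left where it is. Handle 26 mm thick. Origin: the middle of its length on its underside, x along the tool to the tip.
- bolt: Steel hexagon bolt standing on its head: head 24 mm across flats, shank 14 mm in diameter, 45 mm high in all; not part of the job, to be left where it is. Origin: centre of the underside.
- tub: Little grey grease tub with a white lid, 30 mm diameter, 34 mm high; not part of the job, to be left where it is. Origin: centre of the underside.
Not all that is in view belongs to the job. What is shaped like the bearing but red is not meant. Leave any blue or red look-alike of the sleeve alone.

How it is judged (in metres and radians):
At the end, for the whole second after the job is handed in: Tall post, bottom up: gear wheel, sleeve, bearing; short post: pinion, nut. Each within 8 mm of the post axis, underside within 4 mm of its seated height (tall 12, 42, 64 mm; short 12, 38 mm above the bench), tilted under 0.12 rad, slower than 0.02 m/s and released (horizontal distance between each of gear, sleeve, bearing and tall_stand below 0.008 m and z of gear in the frame of tall_stand between 0.008 and 0.016 m and angle between each of gear, sleeve, bearing, pinion, nut's own z axis and vertical below 0.12 rad and linear speed of each of gear, sleeve, bearing, pinion, nut below 0.02 m/s and z of sleeve in the frame of tall_stand between 0.038 and 0.046 m and z of bearing in the frame of tall_stand between 0.06 and 0.068 m and horizontal distance between each of pinion, nut and short_stand below 0.008 m and z of pinion in the frame of short_stand between 0.008 and 0.016 m and z of nut in the frame of short_stand between 0.034 and 0.042 m); the robot touches nothing.
It fails at once if a part was let fall down a post (falling free faster than 0.6 m/s, a drop of about 18 mm) ((contact force between gear and the fingers below 0.05 N and linear speed of gear above 0.6 m/s and (horizontal distance between gear and tall_stand below 0.02 m or horizontal distance between gear and short_stand below 0.02 m)) or (contact force between sleeve and the fingers below 0.05 N and linear speed of sleeve above 0.6 m/s and (horizontal distance between sleeve and tall_stand below 0.02 m or horizontal distance between sleeve and short_stand below 0.02 m)) or (contact force between bearing and the fingers below 0.05 N and linear speed of bearing above 0.6 m/s and (horizontal distance between bearing and tall_stand below 0.02 m or horizontal distance between bearing and short_stand below 0.02 m)) or (contact force between pinion and the fingers below 0.05 N and linear speed of pinion above 0.6 m/s and (horizontal distance between pinion and tall_stand below 0.02 m or horizontal distance between pinion and short_stand below 0.02 m)) or (contact force between nut and the fingers below 0.05 N and linear speed of nut above 0.6 m/s and (horizontal distance between nut and tall_stand below 0.02 m or horizontal distance between nut and short_stand below 0.02 m))).
It fails at once if the screwdriver was shoved or knocked (moved more than 25 mm) (distance of screwdriver from where it was at the start of the episode above 0.025 m).
It fails at once if the bolt was shoved or knocked (moved more than 25 mm, or tipped over 0.6 rad) (distance of bolt from where it was at the start of the episode above 0.025 m or angle between bolt's own z axis and vertical above 0.6 rad).
It fails at once if the grease tub was shoved or knocked (moved more than 25 mm, or tipped over 0.6 rad) (distance of tub from where it was at the start of the episode above 0.025 m or angle between tub's own z axis and vertical above 0.6 rad).
It also fails if it takes over 118 s, if anything falls off the work surface, if the arm or the gripper's body presses on something with over 40 N, if the wrist force passes 120 N, or if a joint passes its speed limit or range.

## Working session

There is one attempt and no reset: what is moved stays moved. The work goes in short steps, Python scripts to look and compute and a tool call to move; the robot and the scene stay as the last step left them, time stands still between calls to the robot, and variables do not carry over. Pictures are saved under pics/ and viewed, about 12 in all and at most 16, crops included, and the job is handed in when it is done.

Besides the shell and the picture viewer there is one more tool, called after "Request:" by a JSON object that holds its "op" and its "data". play_rows: Moves the arm, as the interface text tells. Its arguments: {"type":"object","properties":{"deltas":{"type":"array"}},"required":["deltas"]}

```bash
ls; mkdir -p pics; cat > h.py <<'E'
import numpy as np, cv2
from workcell import env, capture, sign_off
def save(c,n): cv2.imwrite('pics/'+n+'.png',c['img'][:,:,::-1])
def shot(name):
    s=env.get_state(); c=capture(name)
    if name=='wrist':
        T=np.eye(4);T[:3,:3]=s['eef_rot'];T[:3,3]=s['ee_pos']
        M=T@np.array(c['mount']); c['eye']=M[:3,3]; c['orientation']=M[:3,:3]
    return c
def pt(c,u,v,z):
    d=np.array(c['orientation'])@np.linalg.inv(c['intrinsics'])@np.array([u,v,1.]); e=np.array(c['eye'])
    return (e+d*(z-e[2])/d[2])[:2]
def px(c,p):
    q=np.array(c['intrinsics'])@np.array(c['orientation']).T@(np.array(p)-np.array(c['eye'])); return q[:2]/q[2]
E
python3 - <<'E'
from h import *
for n in('top','scene'):
    c=shot(n);save(c,n);print(n,c['intrinsics'],c['eye'],c['orientation'])
print(env.get_state())
E
```

```text
pics
top [[443.48180763   0.         319.7208113 ]
 [  0.         443.48180763 241.27370185]
 [  0.           0.           1.        ]] [ 0.22793222 -0.00701997  1.14402576] [[ 0.10657112 -0.97166466  0.21097483]
 [-0.99428036 -0.10563822  0.0157206 ]
 [ 0.00701185 -0.2114435  -0.97736507]]
scene [[466.45511544   0.         318.43394285]
 [  0.         466.45511544 236.54636504]
 [  0.           0.           1.        ]] [ 0.96519708 -0.10953694  0.77462472] [[ 0.21410426  0.80225477 -0.55726713]
 [ 0.97667225 -0.16621005  0.13596151]
 [ 0.01645237 -0.57337728 -0.81912625]]
{'t': 0.1, 'joint_pos': array([ 8.04788984e+01,  2.20877677e+01,  3.87609887e-01, -2.52033355e-02,
       -6.84133229e+01, -1.48163783e+01]), 'joint_velocities': array([-0.05168423, -0.0853593 ,  0.24212355,  0.19228791,  0.00767299,
       -0.03450137]), 'tau': array([-3.98309294e-04, -3.93319452e+01,  1.88929170e+01,  4.19790521e+00,
       -2.55088926e-03,  3.40134960e-06]), 'ee_pos': array([0.25746545, 0.56930763, 0.40371607]), 'eef_rot': array([[ 9.11067058e-01, -4.12257542e-01, -7.31003405e-04],
       [-4.12258175e-01, -9.11065114e-01, -1.88563726e-03],
       [ 1.11376482e-04,  2.01930412e-03, -9.99997955e-01]]), 'wrist_force': array([-0.28687053,  0.08342187,  1.21026093]), 'ft_torque': array([ 0.03054555, -0.0088514 , -0.0405859 ]), 'grip_width': 0.08543664736876104}
```

View pics/top.png

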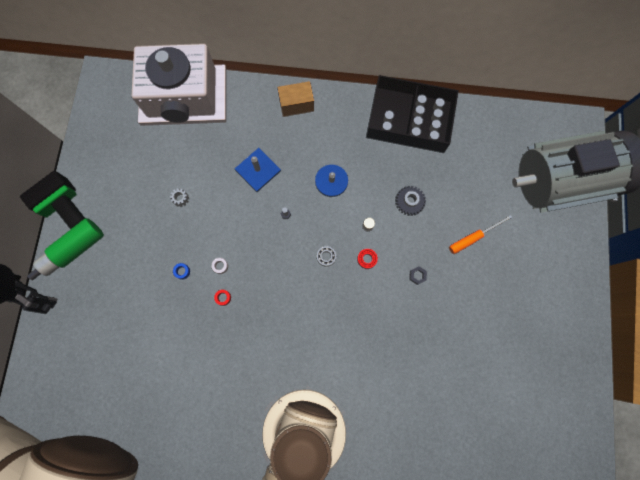

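View pics/scene.png

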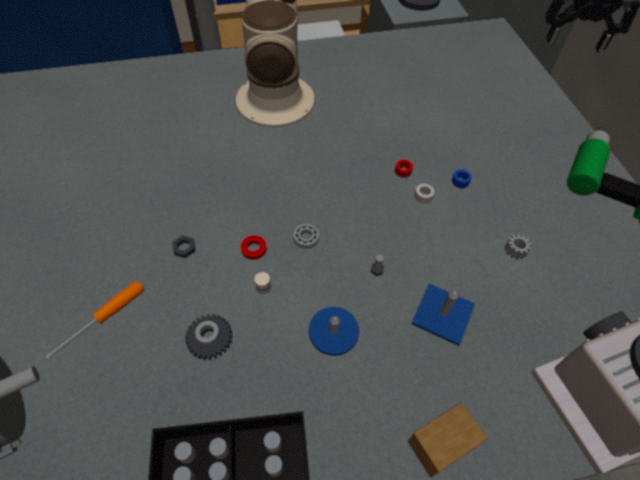

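Candidates, top picture:
- **Gear:** (410,200), the only one.
- **Sleeve:** bright (220,266). Blue (181,271) and red (222,297) are decoys.
- **Bearing:** steel (326,256). Red (368,259) is a decoy.
- **Pinion:** (179,197).
- **Nut:** (418,275). The bolt head (285,213) is not it.
- **Stands:** tall is the square one (258,170), short is the round one (331,180).

Next I make one enlarged crop for checking and for pixel positions.

```bash
python3 - <<'E'
from h import *
c=cv2.imread('pics/top.png')[140:310,160:440]
cv2.imwrite('pics/topc.png',cv2.resize(c,None,fx=2.85,fy=2.85,interpolation=cv2.INTER_CUBIC))
t=shot('top');s=shot('scene')
# name,(top px),(scene px),z at mid of visible
for n,a,b,z in [('gear hub top',(411.5,198),(206,330),.03),('sleeve',(219.5,265),(425,191),.022),('bearing',(326,256),(306,235.5),.015),('pinion',(179,197),(518,244),.026),('nut',(418,275),(184,245),.014),
 ('tallplate',(257.5,170),(443.5,314),.012),('shortbase',(331.5,180.5),(334,331),.012),('tall top',(255,159.5),(454,295),.086),('short top',(331.5,176),(335,320),.056),('bolt',(285,213),(378,265),.02),('tub',(368.5,223),(262,280),.034),('redb',(368,259),(254,247),.015)]:
    A=pt(t,*a,z);B=pt(s,*b,z);print(n,A.round(3),B.round(3),np.hypot(*A).round(3))
E
```

```text
gear hub top [ 0.61  -0.217] [ 0.609 -0.215] 0.648
sleeve [0.381 0.259] [0.384 0.262] 0.461
bearing [ 0.435 -0.009] [ 0.441 -0.007] 0.435
pinion [0.548 0.392] [0.552 0.393] 0.673
nut [ 0.411 -0.249] [ 0.414 -0.245] 0.481
tallplate [0.65  0.199] [0.658 0.201] 0.68
shortbase [ 0.642 -0.002] [0.649 0.001] 0.642
tall top [0.65  0.196] [0.659 0.2  ] 0.679
short top [ 0.638 -0.001] [0.648 0.   ] 0.638
bolt [0.536 0.11 ] [0.539 0.112] 0.547
tub [ 0.529 -0.109] [ 0.535 -0.108] 0.54
redb [ 0.439 -0.118] [ 0.447 -0.112] 0.454
```

View pics/topc.png

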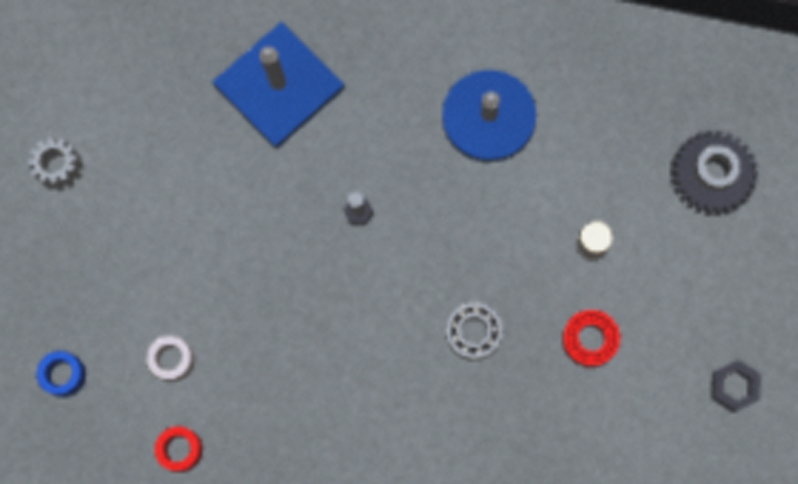

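Sleeve (bright, crop (170,357)), bearing (474,330), pinion (54,162), nut (736,386) and gear (714,172) are all confirmed. The two cameras agree within 1 cm. I'll start with the pinion.

Request:
{"op": "play_rows", "data": {"deltas": [[[0,0.032,-0.02,-0.006,0],[0,0.032,-0.02,-0.006,0],[0,0.032,-0.02,-0.006,0],[0,0.032,-0.02,-0.006,0],[0,0.032,-0.02,-0.006,0],[0,0.032,-0.02,-0.006,0],[0,0.032,-0.02,-0.006,0],[0,0.032,-0.02,-0.006,0],[0,0.032,-0.02,-0.006,0],[0,0,0,0,0]]]}}

```text
t: 1.03
ee_pos: [0.5536, 0.3815, 0.3451]
eef_rot: [[0.915, -0.403, -0.003], [-0.403, -0.915, -0.001], [-0.002, 0.002, -1.0]]
wrist_force: [-1.0, 1.3, -0.4]
grip_width: 0.0853
```

```bash
python3 - <<'E'
from h import *
print(env.get_state()['ee_pos'],capture('wrist')['mount'])
c=shot('wrist');save(c,'w1');print(c['eye'],px(c,[.55,.392,.026]))
E
```

```text
[0.55356479 0.38151354 0.34511919] [[ 3.79175031e-04 -9.52757126e-01 -3.03732966e-01  7.88698307e-02]
 [ 9.99999919e-01  3.20338651e-04  2.43536514e-04 -8.81564746e-06]
 [-1.34733741e-04 -3.03733033e-01  9.52757171e-01  3.01888607e-02]
 [ 0.00000000e+00  0.00000000e+00  0.00000000e+00  1.00000000e+00]]
[0.62404661 0.35101622 0.31510101] [311.52875859 230.83235264]
```

View pics/w1.png

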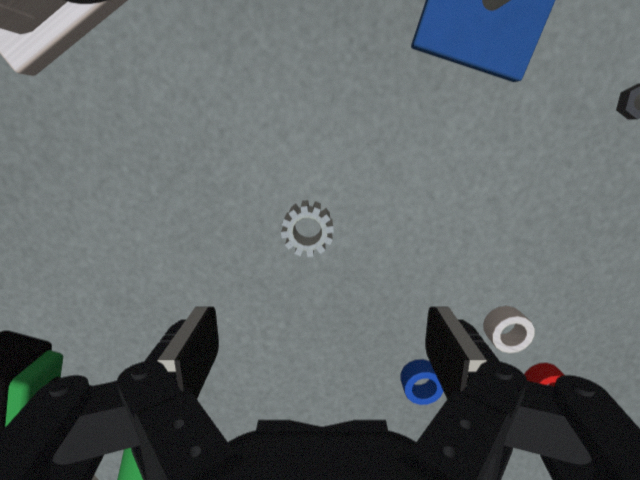

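Pinion's top face at (307,231), sleeve's top ring at (514,334), tall stand's near corner at the top of the picture. The view is clear.

```bash
python3 - <<'E'
from h import *
c=shot('wrist')
print('pinion',pt(c,307,231.5,.026),'sleeve',pt(c,514,334,.022)); s=env.get_state();print(s['ee_pos'])
for z in(.15,.155,.173): print(px(c,s['ee_pos']+s['eef_rot'][:,2]*z))
E
```

```text
pinion [0.54957737 0.39739334] sleeve [0.37980214 0.26155935]
[0.54962673 0.38510037 0.34692105]
[319.60477071 345.6143772 ]
[319.65635015 338.27745447]
[319.81656917 315.48708148]
```

Request:
{"op": "play_rows", "data": {"deltas": [[[0,0.002,0.01,-0.035,0],[0,0,0,-0.035,0],[0,0,0,-0.01,0],[0,0,0,0,0],[0,0,0,0,0]]]}}

```text
t: 1.6
ee_pos: [0.5474, 0.4004, 0.2705]
eef_rot: [[0.921, -0.39, 0.005], [-0.39, -0.921, 0.007], [0.002, -0.009, -1.0]]
wrist_force: [0.2, 0.4, 0.4]
grip_width: 0.0854
```

```bash
cat >> h.py <<'E'
def find(c,p,D,n=None):
    """circle of diameter D (m) lying flat near world point p; returns centre xy, votes in order"""
    u,v=px(c,p); f=c['intrinsics'][0][0]; d=np.array(c['orientation'])[:,2]@(np.array(p)-c['eye']); r=f*D/2/d
    g=cv2.cvtColor(c['img'],cv2.COLOR_RGB2GRAY); x0,y0=int(u-2.2*r),int(v-2.2*r); x0=max(x0,0);y0=max(y0,0)
    k=3; q=cv2.resize(g[y0:int(v+2.2*r),x0:int(u+2.2*r)],None,fx=k,fy=k,interpolation=cv2.INTER_CUBIC)
    h=cv2.HoughCircles(cv2.GaussianBlur(q,(5,5),1.5),cv2.HOUGH_GRADIENT,1.5,10,param1=120,param2=15,minRadius=int(.85*k*r),maxRadius=int(1.12*k*r))
    o=[]
    if h is not None:
        for a,b,e in h[0][:4]: o.append((pt(c,a/k+x0,b/k+y0,p[2]).round(4),(round(a/k+x0,1),round(b/k+y0,1)),round(2*e/k/f*d,4)))
    if n:
        if o:
            cv2.circle(q,tuple(int(round(k*(w-o_))) for w,o_ in zip(o[0][1],(x0,y0))),3,255,-1)
            cv2.circle(q,tuple(int(round(k*(w-o_))) for w,o_ in zip(o[0][1],(x0,y0))),int(h[0][0][2]),255,1)
        cv2.imwrite(f'pics/{n}.png',q)
    print('pred',np.round([u,v],1),'r',round(r,1),*o,sep='\n ')
E
python3 - <<'E'
from h import *
c=shot('wrist');s=env.get_state();print(s['ee_pos'])
find(c,[.551,.396,.026],.024,'p2');find(c,[.551,.396,.026],.044)
E
```

```text
[0.54747049 0.40061018 0.27103777]
pred
 [329.1 249.8]
 r
 19.0
 (array([0.5508, 0.3946]), (np.float32(331.2), np.float32(249.2)), np.float64(0.0226))
 (array([0.5518, 0.3969]), (np.float32(327.2), np.float32(249.2)), np.float64(0.0217))
 (array([0.5657, 0.4155]), (np.float32(291.2), np.float32(240.8)), np.float64(0.0258))
 (array([0.5596, 0.3927]), (np.float32(328.8), np.float32(235.8)), np.float64(0.0251))
pred
 [329.1 249.8]
 r
 34.9
 (array([0.5578, 0.3934]), (np.float32(328.8), np.float32(238.8)), np.float64(0.0397))
 (array([0.5523, 0.3964]), (np.float32(327.8), np.float32(248.2)), np.float64(0.0404))
 (array([0.5507, 0.3936]), (np.float32(332.8), np.float32(248.8)), np.float64(0.0403))
 (array([0.5586, 0.3911]), (np.float32(331.8), np.float32(236.2)), np.float64(0.0396))
```

View pics/p2.png

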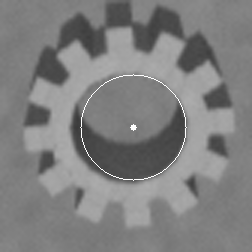

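The bore circle fits the crop: the pinion is at (0.551, 0.3945).

Request:
{"op": "play_rows", "data": {"deltas": [[[0,0.0035,-0.006,-0.03,0],[0,0,0,-0.03,0],[0,0,0,-0.015,0],[0,0,0,0,0],[0,0,0,0,0]]]}}

```text
t: 2.07
ee_pos: [0.5522, 0.3991, 0.2073]
eef_rot: [[0.923, -0.384, 0.023], [-0.385, -0.923, 0.024], [0.012, -0.031, -0.999]]
wrist_force: [0.4, 0.1, 0.4]
grip_width: 0.0855
```

Request:
{"op": "play_rows", "data": {"deltas": [[[0,0,0,0,0],[0,0,0,0,0],[0,0,0,0,0]]]}}

```text
t: 2.32
ee_pos: [0.5532, 0.4008, 0.2134]
eef_rot: [[0.923, -0.383, 0.03], [-0.384, -0.923, 0.03], [0.016, -0.039, -0.999]]
wrist_force: [-0.0, 0.1, 0.5]
grip_width: 0.0856
```

Request:
{"op": "play_rows", "data": {"deltas": [[[0,0,0,0,0],[0,0,0,0,0],[0,0,0,0,0],[0,0,0,0,0],[0,0,0,0,0],[0,0,0,0,0]]]}}

```text
t: 2.82
ee_pos: [0.5538, 0.4014, 0.2178]
eef_rot: [[0.923, -0.382, 0.034], [-0.383, -0.923, 0.035], [0.018, -0.046, -0.999]]
wrist_force: [-0.1, 0.3, -1.4]
grip_width: 0.0853
```

```bash
python3 - <<'E'
from h import *
for i in range(4):
    s=env.get_state();print(s['t'],s['ee_pos'].round(4),s['eef_rot'][:,2].round(3),s['joint_pos'].round(2),s['joint_velocities'].round(2));capture('wrist')
E
```

```text
2.8167 [0.5538 0.4014 0.2178] [ 0.034  0.035 -0.999] [ 49.49  36.58  -3.72   0.27 -46.89  17.82] [-0.01 -0.16 -0.16 -0.   -0.03 -0.06]
2.8667 [0.5538 0.4014 0.2177] [ 0.034  0.035 -0.999] [ 49.49  36.59  -3.72   0.27 -46.89  17.82] [ 0.02  0.14 -0.06 -0.06  0.09  0.01]
2.9167 [0.5538 0.4014 0.2177] [ 0.034  0.035 -0.999] [ 49.49  36.59  -3.72   0.27 -46.89  17.82] [-0.    0.01  0.05 -0.02 -0.01 -0.05]
2.9667 [0.5538 0.4014 0.2176] [ 0.034  0.035 -0.999] [ 49.49  36.6   -3.72   0.27 -46.89  17.82] [ 0.01  0.01  0.03  0.09  0.08 -0.1 ]
```

Request:
{"op": "play_rows", "data": {"deltas": [[[0,-0.002,-0.003,-0.008,0],[0,-0.002,-0.003,-0.01,0],[0,-0.002,-0.003,-0.01,0],[0,-0.001,-0.002,-0.008,0],[0,-0.001,-0.001,-0.006,0],[0,0,0,-0.003,0],[0,0,0,-0.001,0]]]}}

```text
t: 3.6
ee_pos: [0.5446, 0.3878, 0.1671]
eef_rot: [[0.923, -0.383, 0.033], [-0.384, -0.923, 0.034], [0.018, -0.044, -0.999]]
wrist_force: [0.2, 0.8, 0.2]
grip_width: 0.0857
```

```bash
cat >> h.py <<'E'
def st():
    s=env.get_state();z=s['eef_rot'][:,2]
    print('t',round(s['t'],2),'tcp',s['ee_pos'].round(4),'grasp',(s['ee_pos']+.155*z).round(4),'z',z.round(3),'tip',(s['ee_pos']+.173*z)[2].round(4),'jawyaw',np.degrees(np.arctan2(s['eef_rot'][1,1],s['eef_rot'][0,1])).round(1),'w',round(s['grip_width'],4),'F',s['wrist_force'].round(1),'v',s['joint_velocities'].round(1))
    return s
E
python3 -c "
from h import *
st();capture('wrist');st()"
```

```text
t 3.6 tcp [0.5446 0.3878 0.1671] grasp [0.5498 0.3931 0.0122] z [ 0.033  0.034 -0.999] tip -0.0057 jawyaw -112.5 w 0.0857 F [0.2 0.8 0.2] v [-0.1  1.2 -0.9  0.   1.4 -0. ]
t 3.65 tcp [0.5446 0.3878 0.167 ] grasp [0.5497 0.3931 0.0122] z [ 0.033  0.034 -0.999] tip -0.0058 jawyaw -112.5 w 0.0855 F [-0.2  0.6  0.4] v [ 0.1 -0.6  0.6 -0.  -0.7 -0. ]
```

Request:
{"op": "play_rows", "data": {"deltas": [[[0,0.001,0.001,0.004,0],[0,0,0,0.002,0],[255,0,0,0,0],[255,0,0,0,0],[255,0,0,0,0],[255,0,0,0,0],[255,0,0,0,0],[255,0,0,0,0],[255,0,0,0,0],[255,0,0,0,0]]]}}

```text
t: 4.48
ee_pos: [0.5465, 0.39, 0.1766]
eef_rot: [[0.924, -0.382, 0.037], [-0.383, -0.923, 0.037], [0.02, -0.048, -0.999]]
wrist_force: [0.4, -0.1, -0.6]
grip_width: 0.0424
```

```bash
python3 -c "
from h import *
st()"
```

```text
t 4.48 tcp [0.5465 0.39   0.1766] grasp [0.5521 0.3957 0.0218] z [ 0.037  0.037 -0.999] tip 0.0038 jawyaw -112.5 w 0.0424 F [ 0.4 -0.1 -0.6] v [-0.1  0.  -0.   0.1 -0.1 -0.1]
```

Request:
{"op": "play_rows", "data": {"deltas": [[[255,0,0,0.004,0],[255,0,0,0.008,0],[255,0,0,0.012,0],[255,0,0,0.015,0],[255,0,0,0.015,0],[255,0,0,0.015,0],[255,0,0,0.015,0],[255,0,0,0.012,0],[255,0,0,0.008,0],[255,0,0,0.004,0],[255,0,0,0.001,0],[255,0,0,0,0]]]}}

```text
t: 5.48
ee_pos: [0.5444, 0.3876, 0.2949]
eef_rot: [[0.923, -0.384, 0.033], [-0.385, -0.922, 0.035], [0.017, -0.045, -0.999]]
wrist_force: [-0.6, -1.2, -3.1]
grip_width: 0.0424
```

Request:
{"op": "play_rows", "data": {"deltas": [[[255,0.001,-0.005,0,0],[255,0.003,-0.012,0,0],[255,0.005,-0.02,0,0],[255,0.005,-0.02,0,0],[255,0.005,-0.02,0,0],[255,0.005,-0.02,0,0],[255,0.005,-0.02,0,0],[255,0.005,-0.02,0,0],[255,0.005,-0.02,0,0],[255,0.005,-0.02,0,0],[255,0.005,-0.02,0,0],[255,0.005,-0.02,0,0]]]}}

```text
t: 6.48
ee_pos: [0.5967, 0.1538, 0.2835]
eef_rot: [[0.924, -0.382, 0.014], [-0.382, -0.924, 0.022], [0.004, -0.026, -1.0]]
wrist_force: [0.4, -0.1, -2.6]
grip_width: 0.0425
```

```bash
python3 -c "
from h import *
st()"
```

```text
t 6.48 tcp [0.5967 0.1538 0.2835] grasp [0.5988 0.1572 0.1285] z [ 0.014  0.022 -1.   ] tip 0.1105 jawyaw -112.5 w 0.0425 F [ 0.4 -0.1 -2.6] v [-25.1  -0.2  -1.9  -0.8   0.   24.9]
```

Request:
{"op": "play_rows", "data": {"deltas": [[[255,0,-0.02,0,0],[255,0,-0.02,0,0],[255,0,-0.02,0,0],[255,0,-0.018,0,0],[255,0,-0.014,0,0],[255,0,-0.01,0,0],[255,0,-0.006,0,0],[255,0,-0.003,0,0],[255,0,-0.001,0,0],[255,0,0,0,0],[255,0,0,0,0]]]}}

```text
t: 7.4
ee_pos: [0.5936, 0.024, 0.2763]
eef_rot: [[0.92, -0.392, -0.001], [-0.392, -0.92, 0.017], [-0.008, -0.015, -1.0]]
wrist_force: [-1.0, 0.9, -2.4]
grip_width: 0.0421
```

```bash
python3 -c "
from h import *
st();c=shot('wrist');save(c,'w3');print(px(c,[.643,0,.056]))"
```

```text
t 7.4 tcp [0.5936 0.024  0.2763] grasp [0.5934 0.0266 0.1213] z [-0.001  0.017 -1.   ] tip 0.1033 jawyaw -113.1 w 0.0421 F [-1.   0.9 -2.4] v [ 0.4  0.1  0.1 -0.   0.   0. ]
[333.01305214 170.91928413]
```

View pics/w3.png

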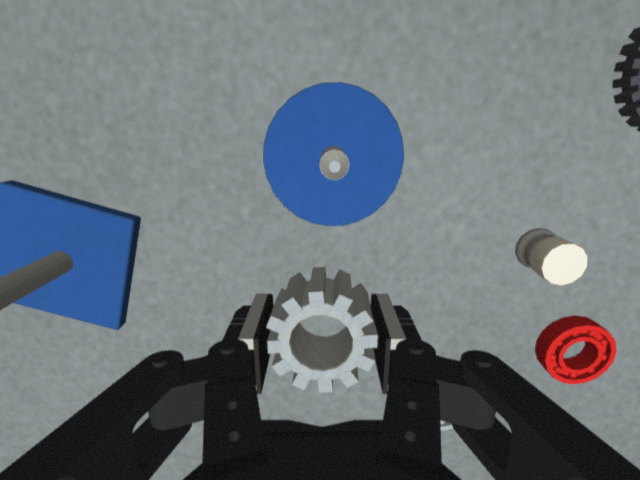

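Post top (flat tip) at (335,166), base disc centred at (334,153.5). The pinion is held straight, bore centre at (321,336).

```bash
python3 -c "
from h import *
st();c=shot('wrist');print('post',pt(c,334.5,166.5,.056),'base',pt(c,333.7,153.7,.012),'pin',pt(c,321.3,336,.1257))
find(c,[.593,.027,.1257],.024);find(c,[.643,0,.012],.09)
print('tall',pt(c,70,262,.086))"
```

```text
t 7.45 tcp [0.5936 0.0242 0.2763] grasp [0.5934 0.0268 0.1213] z [-0.001  0.017 -1.   ] tip 0.1034 jawyaw -113.1 w 0.0424 F [ 0.2 -0.2 -2.7] v [ 0.2 -0.1  0.1  0.2 -0.1 -0.1]
post [ 0.64485412 -0.00136879] base [ 0.64749438 -0.00283112] pin [0.59540241 0.0259811 ]
pred
 [321.3 341.9]
 r
 31.1
 (array([0.5952, 0.0259]), (np.float32(321.8), np.float32(336.2)), np.float64(0.0265))
 (array([0.5934, 0.026 ]), (np.float32(323.2), np.float32(340.2)), np.float64(0.0234))
 (array([0.5919, 0.026 ]), (np.float32(324.8), np.float32(343.2)), np.float64(0.0213))
 (array([0.592 , 0.0279]), (np.float32(320.2), np.float32(344.8)), np.float64(0.024))
pred
 [332.3 162.1]
 r
 70.6
 (array([ 0.647 , -0.0023]), (np.float32(333.2), np.float32(154.8)), np.float64(0.0899))
 (array([ 0.646 , -0.0047]), (np.float32(337.2), np.float32(154.8)), np.float64(0.094))
 (array([ 0.6492, -0.0036]), (np.float32(333.8), np.float32(150.8)), np.float64(0.0878))
 (array([ 6.491e-01, -5.000e-04]), (np.float32(329.2), np.float32(152.8)), np.float64(0.0952))
tall [0.6560158  0.13223632]
```

Request:
{"op": "play_rows", "data": {"deltas": [[[255,0.004,-0.002,0,0],[255,0.008,-0.004,0,0],[255,0.01,-0.006,0,0],[255,0.01,-0.006,0,0],[255,0.008,-0.004,0,0],[255,0.005,-0.003,0,0],[255,0.002,-0.001,0,0],[255,0,0,0,0],[255,0,0,0,0]]]}}

```text
t: 8.25
ee_pos: [0.646, -0.0013, 0.2761]
eef_rot: [[0.922, -0.388, 0.0], [-0.388, -0.922, 0.017], [-0.006, -0.016, -1.0]]
wrist_force: [0.1, -0.4, -2.5]
grip_width: 0.0422
```

```bash
python3 -c "
from h import *
st()"
```

```text
t 8.25 tcp [ 0.646  -0.0013  0.2761] grasp [0.646  0.0013 0.1211] z [ 0.     0.017 -1.   ] tip 0.1031 jawyaw -112.8 w 0.0422 F [ 0.1 -0.4 -2.5] v [-0.2  0.4  0.2 -0.1 -0.1  0. ]
```

Request:
{"op": "play_rows", "data": {"deltas": [[[255,-0.001,-0.001,-0.003,0],[255,-0.001,-0.001,-0.006,0],[255,0,-0.001,-0.008,0],[255,0,0,-0.008,0],[255,0,0,-0.008,0],[255,0,0,-0.008,0],[255,0,0,-0.008,0],[255,0,0,-0.008,0],[255,0,0,-0.006,0],[255,0,0,-0.003,0],[255,0,0,0,0]]]}}

```text
t: 9.17
ee_pos: [0.6426, -0.0036, 0.2022]
eef_rot: [[0.922, -0.386, -0.001], [-0.386, -0.922, 0.017], [-0.007, -0.015, -1.0]]
wrist_force: [0.2, -0.3, -2.0]
grip_width: 0.0424
```

```bash
python3 -c "
from h import *
st()"
```

```text
t 9.17 tcp [ 0.6426 -0.0036  0.2022] grasp [ 0.6425 -0.001   0.0472] z [-0.001  0.017 -1.   ] tip 0.0292 jawyaw -112.7 w 0.0424 F [ 0.2 -0.3 -2. ] v [ 0.1  0.4  0.3  0.2 -0.1 -0. ]
```

Request:
{"op": "play_rows", "data": {"deltas": [[[255,0,0,-0.003,0],[255,0,0,-0.003,0],[255,0,0,-0.003,0],[255,0,0,-0.002,0],[255,0,0,-0.001,0],[255,0,0,0,0]]]}}

```text
t: 9.67
ee_pos: [0.6426, -0.0036, 0.1895]
eef_rot: [[0.922, -0.386, -0.0], [-0.386, -0.922, 0.017], [-0.007, -0.015, -1.0]]
wrist_force: [-0.6, -0.4, -2.9]
grip_width: 0.0421
```

```bash
python3 -c "
from h import *
st()"
```

```text
t 9.67 tcp [ 0.6426 -0.0036  0.1895] grasp [ 0.6425 -0.001   0.0346] z [-0.     0.017 -1.   ] tip 0.0166 jawyaw -112.7 w 0.0421 F [-0.6 -0.4 -2.9] v [-0.  -0.1  0.1  0.1 -0.1 -0. ]
```

Request:
{"op": "play_rows", "data": {"deltas": [[[255,0,0,-0.0015,0],[255,0,0,-0.001,0],[255,0,0,0,0],[120,0,0,0,0],[0,0,0,0,0],[0,0,0,0,0],[0,0,0,0,0],[0,0,0,0,0],[0,0,0,0,0]]]}}

```text
t: 10.42
ee_pos: [0.644, -0.0034, 0.1912]
eef_rot: [[0.923, -0.384, 0.006], [-0.385, -0.923, 0.017], [-0.001, -0.018, -1.0]]
wrist_force: [-0.3, 0.3, -0.4]
grip_width: 0.0855
```

Request:
{"op": "play_rows", "data": {"deltas": [[[0,0,0,0.005,0],[0,0,0,0.01,0],[0,0,0,0.015,0],[0,0,0,0.018,0],[0,0,0,0.018,0],[0,0,-0.005,0.018,0],[0,0,-0.01,0.015,0],[0,0,-0.015,0.015,0],[0,-0.003,-0.02,0.01,0],[0,-0.005,-0.02,0.005,0],[0,-0.005,-0.02,0.001,0],[0,-0.006,-0.02,0,0]]]}}

```text
t: 11.42
ee_pos: [0.6243, -0.1136, 0.3384]
eef_rot: [[0.926, -0.376, 0.016], [-0.377, -0.926, 0.015], [0.009, -0.02, -1.0]]
wrist_force: [0.0, -0.2, 0.2]
grip_width: 0.0857
```

```bash
python3 -c "
from h import *
st()"
```

```text
t 11.42 tcp [ 0.6243 -0.1136  0.3384] grasp [ 0.6267 -0.1113  0.1835] z [ 0.016  0.015 -1.   ] tip 0.1655 jawyaw -112.1 w 0.0857 F [ 0.  -0.2  0.2] v [-22.6  -4.6  -3.8  -0.2   0.7  22.8]
```

Request:
{"op": "play_rows", "data": {"deltas": [[[0,-0.004,-0.02,0,0],[0,-0.004,-0.02,-0.004,0],[0,-0.004,-0.016,-0.01,0],[0,-0.003,-0.011,-0.012,0],[0,-0.002,-0.006,-0.012,0],[0,0,-0.003,-0.008,0],[0,0,-0.001,-0.004,0],[0,0,0,-0.001,0],[0,0,0,0,0],[0,0,0,0,0]]]}}

```text
t: 12.25
ee_pos: [0.6046, -0.1974, 0.2937]
eef_rot: [[0.925, -0.379, 0.027], [-0.379, -0.925, 0.014], [0.02, -0.023, -1.0]]
wrist_force: [-0.4, -0.3, -0.3]
grip_width: 0.0855
```

```bash
python3 -c "
from h import *
st();c=shot('wrist');save(c,'w4')
find(c,[.609,-.216,.03],.024,'g4');find(c,[.609,-.216,.03],.04)"
```

```text
t 12.25 tcp [ 0.6046 -0.1974  0.2937] grasp [ 0.6088 -0.1953  0.1388] z [ 0.027  0.014 -1.   ] tip 0.1208 jawyaw -112.3 w 0.0855 F [-0.4 -0.3 -0.3] v [ 0.5 -0.   0.3  0.1 -0.1 -0.1]
pred
 [353.3 239. ]
 r
 17.7
 (array([ 0.611 , -0.2171]), (np.float32(353.8), np.float32(235.8)), np.float64(0.0238))
 (array([ 0.6177, -0.2182]), (np.float32(351.8), np.float32(226.2)), np.float64(0.0209))
 (array([ 0.6201, -0.2177]), (np.float32(349.8), np.float32(223.2)), np.float64(0.0255))
 (array([ 0.6186, -0.2207]), (np.float32(354.8), np.float32(223.8)), np.float64(0.0263))
pred
 [353.3 239. ]
 r
 29.4
 (array([ 0.6113, -0.2165]), (np.float32(352.8), np.float32(235.8)), np.float64(0.0368))
 (array([ 0.6133, -0.218 ]), (np.float32(353.8), np.float32(232.2)), np.float64(0.0414))
 (array([ 0.609 , -0.2174]), (np.float32(355.2), np.float32(238.2)), np.float64(0.0415))
 (array([ 0.6111, -0.2197]), (np.float32(357.2), np.float32(234.2)), np.float64(0.0352))
```

View pics/w4.png

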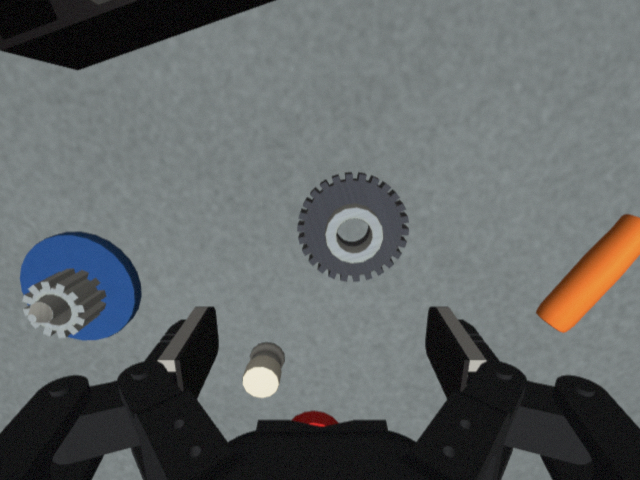

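Request:
{"op": "play_rows", "data": {"deltas": [[[0,0,-0.003,-0.004,0],[0,0.001,-0.005,-0.008,0],[0,0.001,-0.005,-0.012,0],[0,0,-0.004,-0.014,0],[0,0,-0.002,-0.014,0],[0,0,-0.001,-0.014,0],[0,0,0,-0.012,0],[0,0,0,-0.008,0],[0,0,0,-0.004,0],[0,0,0,-0.002,0],[0,0,0,0,0],[0,0,0,0,0]]]}}

```text
t: 13.3
ee_pos: [0.6072, -0.22, 0.1925]
eef_rot: [[0.926, -0.377, 0.028], [-0.378, -0.926, 0.014], [0.021, -0.023, -1.0]]
wrist_force: [0.3, 0.1, 0.2]
grip_width: 0.0852
```

```bash
python3 -c "
from h import *
st()
c=shot('wrist')
find(c,[.611,-.217,.03],.024);find(c,[.611,-.217,.03],.04)"
```

```text
t 13.3 tcp [ 0.6072 -0.22    0.1925] grasp [ 0.6116 -0.2178  0.0375] z [ 0.028  0.014 -1.   ] tip 0.0195 jawyaw -112.2 w 0.0852 F [0.3 0.1 0.2] v [-0.   0.2  0.3  0.1  0.2  0. ]
pred
 [320.5 327. ]
 r
 28.7
 (array([ 0.6107, -0.2186]), (np.float32(324.2), np.float32(326.2)), np.float64(0.0218))
 (array([ 0.6133, -0.2185]), (np.float32(321.8), np.float32(321.2)), np.float64(0.026))
 (array([ 0.6243, -0.2234]), (np.float32(322.8), np.float32(294.8)), np.float64(0.0213))
 (array([ 0.6264, -0.2247]), (np.float32(323.8), np.float32(289.2)), np.float64(0.0256))
pred
 [320.5 327. ]
 r
 47.9
 (array([ 0.6144, -0.2189]), (np.float32(321.8), np.float32(318.8)), np.float64(0.0406))
 (array([ 0.6158, -0.2197]), (np.float32(322.2), np.float32(315.2)), np.float64(0.0431))
 (array([ 0.6076, -0.2157]), (np.float32(320.8), np.float32(334.8)), np.float64(0.042))
 (array([ 0.6091, -0.2163]), (np.float32(320.8), np.float32(331.2)), np.float64(0.0397))
```

Centred. I lower 5 mm more and close.

Request:
{"op": "play_rows", "data": {"deltas": [[[0,0,0,-0.003,0],[0,0,0,-0.002,0],[0,0,0,0,0],[255,0,0,0,0],[255,0,0,0,0],[255,0,0,0,0],[255,0,0,0,0],[255,0,0,0,0],[255,0,0,0,0],[255,0,0,0,0],[255,0,0,0,0],[255,0,0,0,0]]]}}

```text
t: 14.35
ee_pos: [0.6083, -0.2199, 0.1909]
eef_rot: [[0.926, -0.376, 0.035], [-0.376, -0.926, 0.012], [0.028, -0.024, -0.999]]
wrist_force: [0.0, 0.6, 0.4]
grip_width: 0.037
```

```bash
python3 -c "
from h import *
st()"
```

```text
t 14.35 tcp [ 0.6083 -0.2199  0.1909] grasp [ 0.6137 -0.2181  0.036 ] z [ 0.035  0.012 -0.999] tip 0.018 jawyaw -112.1 w 0.037 F [0.  0.6 0.4] v [-0.1  0.1 -0.   0.1 -0.  -0.1]
```

Request:
{"op": "play_rows", "data": {"deltas": [[[0,0,0,0,0],[0,0,0,0,0],[0,0,0,0,0],[0,-0.001,0,-0.002,0],[0,-0.001,0,-0.002,0],[0,0,0,-0.001,0],[0,0,0,0,0]]]}}

```text
t: 14.93
ee_pos: [0.6059, -0.2198, 0.1849]
eef_rot: [[0.926, -0.376, 0.035], [-0.377, -0.926, 0.013], [0.027, -0.025, -0.999]]
wrist_force: [0.3, 0.3, 0.1]
grip_width: 0.0851
```

```bash
python3 -c "
from h import *
st()"
```

```text
t 14.93 tcp [ 0.6059 -0.2198  0.1849] grasp [ 0.6112 -0.2179  0.03  ] z [ 0.035  0.013 -0.999] tip 0.012 jawyaw -112.1 w 0.0851 F [0.3 0.3 0.1] v [-0.   0.1 -0.2 -0.1  0.1  0. ]
```

Request:
{"op": "play_rows", "data": {"deltas": [[[255,0,0,0,0],[255,0,0,0,0],[255,0,0,0,0],[255,0,0,0,0],[255,0,0,0,0],[255,0,0,0,0],[255,0,0,0,0],[255,0,0,0,0]]]}}

```text
t: 15.6
ee_pos: [0.6066, -0.2202, 0.1871]
eef_rot: [[0.926, -0.375, 0.036], [-0.375, -0.927, 0.011], [0.03, -0.024, -0.999]]
wrist_force: [-0.3, -0.0, 1.4]
grip_width: 0.0373
```

```bash
python3 -c "
from h import *
st()"
```

```text
t 15.6 tcp [ 0.6066 -0.2202  0.1871] grasp [ 0.6122 -0.2185  0.0322] z [ 0.036  0.011 -0.999] tip 0.0142 jawyaw -112.0 w 0.0373 F [-0.3 -0.   1.4] v [ 0.1  0.1  0.   0.1 -0.1  0.1]
```

Request:
{"op": "play_rows", "data": {"deltas": [[[255,0,0,0.003,0],[255,0,0,0.006,0],[255,0,0,0.01,0],[255,0,0,0.014,0],[255,0,0,0.016,0],[255,0,0,0.016,0],[255,0,0,0.016,0],[255,0,0,0.012,0],[255,0,0,0.008,0],[255,0,0,0.004,0],[255,0,0,0.001,0],[255,0,0,0,0]]]}}

```text
t: 16.6
ee_pos: [0.6008, -0.2192, 0.2938]
eef_rot: [[0.925, -0.379, 0.018], [-0.38, -0.925, 0.017], [0.01, -0.023, -1.0]]
wrist_force: [-0.1, 0.4, -4.9]
grip_width: 0.0379
```

```bash
python3 -c "
from h import *
st()"
```

```text
t 16.6 tcp [ 0.6008 -0.2192  0.2938] grasp [ 0.6036 -0.2165  0.1389] z [ 0.018  0.017 -1.   ] tip 0.1209 jawyaw -112.3 w 0.0379 F [-0.1  0.4 -4.9] v [ 0.  -0.1 -0.4 -0.2 -0.1 -0.1]
```

Request:
{"op": "play_rows", "data": {"deltas": [[[255,0,0.005,0.002,0],[255,-0.001,0.01,0.002,0],[255,-0.001,0.016,0.002,0],[255,-0.001,0.022,0.001,0],[255,-0.001,0.025,0.001,0],[255,-0.001,0.025,0.001,0],[255,-0.001,0.025,0.001,0],[255,-0.001,0.025,0.001,0],[255,-0.001,0.025,0.001,0],[255,-0.001,0.025,0.001,0],[255,-0.001,0.025,0.001,0],[255,-0.001,0.025,0.001,0]]]}}

```text
t: 17.6
ee_pos: [0.5834, 0.0474, 0.3008]
eef_rot: [[0.922, -0.387, -0.0], [-0.387, -0.922, 0.018], [-0.007, -0.016, -1.0]]
wrist_force: [-0.5, -0.3, -4.5]
grip_width: 0.0373
```

Request:
{"op": "play_rows", "data": {"deltas": [[[255,0,0.025,0.001,0],[255,0,0.025,0.001,0],[255,0,0.022,0.001,0],[255,0,0.018,0.001,0],[255,0,0.014,0,0],[255,0,0.01,0,0],[255,0,0.006,0,0],[255,0,0.003,0,0],[255,0,0.001,0,0],[255,0,0,0,0],[255,0,0,0,0]]]}}

```text
t: 18.52
ee_pos: [0.5771, 0.1875, 0.3005]
eef_rot: [[0.926, -0.378, -0.011], [-0.377, -0.926, 0.015], [-0.016, -0.01, -1.0]]
wrist_force: [-0.0, 0.3, -5.0]
grip_width: 0.0373
```

```bash
python3 -c "
from h import *
st();c=shot('wrist');save(c,'w5');print(px(c,[.655,.199,.086]),px(c,[.655,.199,.012]))"
```

```text
t 18.52 tcp [0.5771 0.1875 0.3005] grasp [0.5754 0.1899 0.1455] z [-0.011  0.015 -1.   ] tip 0.1275 jawyaw -112.2 w 0.0373 F [-0.   0.3 -5. ] v [-0.4 -0.1 -0.4  0.1 -0.1  0. ]
[244.44396204 142.42843437] [267.35475126 136.03757146]
```

View pics/w5.png

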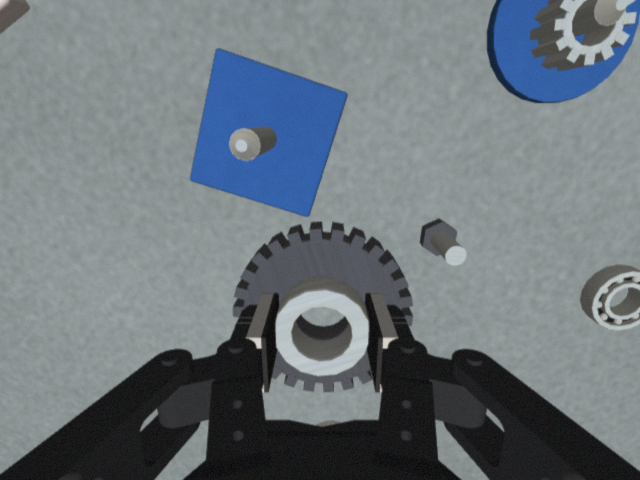

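Post tip at (241,146), plate centre about (267,134). Gear hub bore centre at (322,329), held level. The bolt is clear of it at (455,255).

```bash
python3 -c "
from h import *
st();c=shot('wrist');print('post',pt(c,241,146,.086),'base',pt(c,266.7,134,.012),'gear',pt(c,322,329,.1434),'bearing',pt(c,625,303,.015),'bolt',pt(c,456,255,.045))
find(c,[.577,.19,.1434],.024);find(c,[.577,.19,.1434],.04)"
```

```text
t 18.57 tcp [0.5771 0.1874 0.3005] grasp [0.5754 0.1897 0.1455] z [-0.011  0.015 -1.   ] tip 0.1275 jawyaw -112.2 w 0.0374 F [-0.7  0.8 -4.3] v [-0.2 -0.2  0.1 -0.1  0.   0. ]
post [0.65413662 0.20111816] base [0.65641684 0.19863683] gear [0.57647485 0.18901065] bearing [ 0.43498529 -0.00853007] bolt [0.538283  0.1095291]
pred
 [319.2 328.7]
 r
 29.9
 (array([0.5768, 0.189 ]), (np.float32(321.8), np.float32(328.2)), np.float64(0.0261))
 (array([0.5751, 0.1916]), (np.float32(317.2), np.float32(333.8)), np.float64(0.0206))
 (array([0.575 , 0.1893]), (np.float32(322.8), np.float32(332.2)), np.float64(0.0231))
 (array([0.5902, 0.1829]), (np.float32(323.2), np.float32(295.2)), np.float64(0.0246))
pred
 [319.2 328.7]
 r
 49.8
 (array([0.5713, 0.1915]), (np.float32(321.2), np.float32(341.2)), np.float64(0.0409))
 (array([0.5797, 0.188 ]), (np.float32(321.2), np.float32(321.8)), np.float64(0.0431))
 (array([0.5723, 0.1902]), (np.float32(323.2), np.float32(338.2)), np.float64(0.0383))
 (array([0.5776, 0.1884]), (np.float32(322.2), np.float32(326.2)), np.float64(0.0399))
```

Request:
{"op": "play_rows", "data": {"deltas": [[[255,0.004,0,0,0],[255,0.008,0.001,0,0],[255,0.012,0.002,0,0],[255,0.013,0.002,0,0],[255,0.013,0.002,0,0],[255,0.01,0.002,0,0],[255,0.006,0.001,0,0],[255,0.003,0,0,0],[255,0.001,0,0,0],[255,0,0,0,0],[255,0,0,0,0]]]}}

```text
t: 19.53
ee_pos: [0.6545, 0.1933, 0.2997]
eef_rot: [[0.923, -0.384, -0.011], [-0.384, -0.923, 0.014], [-0.015, -0.009, -1.0]]
wrist_force: [1.1, 0.1, -4.6]
grip_width: 0.0375
```

```bash
python3 -c "
from h import *
st()"
```

```text
t 19.53 tcp [0.6545 0.1933 0.2997] grasp [0.6529 0.1955 0.1447] z [-0.011  0.014 -1.   ] tip 0.1267 jawyaw -112.6 w 0.0375 F [ 1.1  0.1 -4.6] v [-0.1 -0.1 -0.2 -0.1 -0.1 -0.1]
```

Request:
{"op": "play_rows", "data": {"deltas": [[[255,0.001,0.002,-0.002,0],[255,0.001,0.002,-0.004,0],[255,0,0.001,-0.007,0],[255,0,0,-0.01,0],[255,0,0,-0.01,0],[255,0,0,-0.01,0],[255,0,0,-0.01,0],[255,0,0,-0.009,0],[255,0,0,-0.007,0],[255,0,0,-0.004,0],[255,0,0,-0.002,0],[255,0,0,0,0]]]}}

```text
t: 20.53
ee_pos: [0.6548, 0.1988, 0.215]
eef_rot: [[0.924, -0.382, -0.013], [-0.382, -0.924, 0.013], [-0.017, -0.007, -1.0]]
wrist_force: [0.0, -0.3, -4.2]
grip_width: 0.0371
```

```bash
python3 -c "
from h import *
st()"
```

```text
t 20.53 tcp [0.6548 0.1988 0.215 ] grasp [0.6527 0.2008 0.0601] z [-0.013  0.013 -1.   ] tip 0.0421 jawyaw -112.5 w 0.0371 F [ 0.  -0.3 -4.2] v [ 0.   0.3  0.2  0.2  0.  -0. ]
```

Request:
{"op": "play_rows", "data": {"deltas": [[[255,0,0,-0.003,0],[255,0,0,-0.004,0],[255,0,0,-0.003,0],[255,0,0,-0.002,0],[255,0,0,-0.001,0],[255,0,0,0,0]]]}}

```text
t: 21.03
ee_pos: [0.6551, 0.1989, 0.2023]
eef_rot: [[0.924, -0.383, -0.011], [-0.382, -0.924, 0.014], [-0.016, -0.008, -1.0]]
wrist_force: [0.1, 0.2, -4.4]
grip_width: 0.0373
```

```bash
python3 -c "
from h import *
st()"
```

```text
t 21.03 tcp [0.6551 0.1989 0.2023] grasp [0.6533 0.201  0.0474] z [-0.011  0.014 -1.   ] tip 0.0294 jawyaw -112.5 w 0.0373 F [ 0.1  0.2 -4.4] v [ 0.1 -0.   0.1  0.1 -0.2 -0. ]
```

Request:
{"op": "play_rows", "data": {"deltas": [[[255,0,0,-0.0015,0],[255,0,0,-0.0015,0],[255,0,0,-0.001,0],[255,0,0,0,0]]]}}

```text
t: 21.37
ee_pos: [0.6552, 0.1991, 0.2007]
eef_rot: [[0.924, -0.382, -0.01], [-0.382, -0.924, 0.014], [-0.015, -0.009, -1.0]]
wrist_force: [0.4, 0.9, -4.9]
grip_width: 0.0377
```

Request:
{"op": "play_rows", "data": {"deltas": [[[255,0,0,-0.002,0],[255,0,0,-0.0015,0],[255,0,0,-0.001,0]]]}}

```text
t: 21.62
ee_pos: [0.6552, 0.1993, 0.2]
eef_rot: [[0.925, -0.38, -0.008], [-0.38, -0.925, 0.014], [-0.013, -0.01, -1.0]]
wrist_force: [-1.8, -1.3, 1.6]
grip_width: 0.0371
```

Request:
{"op": "play_rows", "data": {"deltas": [[[120,0,0,0,0],[0,0,0,0,0],[0,0,0,0,0],[0,0,0,0,0],[0,0,0,0,0],[0,0,0,0,0],[0,0,0,0.004,0],[0,0,0,0.008,0],[0,0,0,0.012,0],[0,0,0,0.016,0],[0,0,0,0.02,0],[0,0,0,0.02,0]]]}}

```text
t: 22.62
ee_pos: [0.6564, 0.1995, 0.2829]
eef_rot: [[0.925, -0.38, -0.007], [-0.38, -0.925, 0.013], [-0.012, -0.01, -1.0]]
wrist_force: [0.6, 0.4, -0.6]
grip_width: 0.0855
```

Request:
{"op": "play_rows", "data": {"deltas": [[[0,-0.003,0,0.015,0],[0,-0.008,0.001,0.01,0],[0,-0.015,0.003,0.005,0],[0,-0.022,0.005,0,0],[0,-0.025,0.006,0,0],[0,-0.025,0.006,0,0],[0,-0.025,0.006,0,0],[0,-0.025,0.006,0,0],[0,-0.025,0.006,0,0],[0,-0.02,0.005,0,0],[0,-0.014,0.003,0,0],[0,-0.008,0.002,0,0]]]}}

```text
t: 23.62
ee_pos: [0.4296, 0.247, 0.3323]
eef_rot: [[0.924, -0.381, 0.015], [-0.382, -0.924, 0.026], [0.004, -0.03, -1.0]]
wrist_force: [-0.6, -0.4, 0.3]
grip_width: 0.0854
```

Request:
{"op": "play_rows", "data": {"deltas": [[[0,-0.004,0,0,0],[0,-0.001,0,0,0],[0,0,0,0,0],[0,0,0,0,0]]]}}

```text
t: 23.95
ee_pos: [0.4231, 0.247, 0.3345]
eef_rot: [[0.925, -0.379, 0.017], [-0.379, -0.925, 0.028], [0.005, -0.033, -0.999]]
wrist_force: [0.8, 0.0, 0.0]
grip_width: 0.0856
```

```bash
python3 -c "
from h import *
st();c=shot('wrist');save(c,'w6')
find(c,[.382,.26,.022],.04);find(c,[.382,.26,.022],.024)"
```

```text
t 23.95 tcp [0.4231 0.247  0.3345] grasp [0.4258 0.2514 0.1795] z [ 0.017  0.028 -0.999] tip 0.1616 jawyaw -112.3 w 0.0856 F [0.8 0.  0. ] v [-0.3  0.2  0.5  0.3 -0.1  0.1]
pred
 [337.7 278.6]
 r
 23.5
 (array([0.3824, 0.2603]), (np.float32(337.2), np.float32(278.2)), np.float64(0.039))
 (array([0.3821, 0.2631]), (np.float32(334.2), np.float32(279.8)), np.float64(0.0339))
 (array([0.3765, 0.263 ]), (np.float32(336.8), np.float32(285.2)), np.float64(0.0442))
 (array([0.3793, 0.2611]), (np.float32(337.8), np.float32(281.8)), np.float64(0.039))
pred
 [337.7 278.6]
 r
 14.1
 (array([0.3796, 0.2618]), (np.float32(336.8), np.float32(281.8)), np.float64(0.0249))
 (array([0.3857, 0.2649]), (np.float32(330.8), np.float32(276.8)), np.float64(0.0261))
 (array([0.3809, 0.2677]), (np.float32(329.8), np.float32(282.8)), np.float64(0.0252))
 (array([0.3818, 0.255 ]), (np.float32(343.2), np.float32(276.8)), np.float64(0.0261))
```

View pics/w6.png

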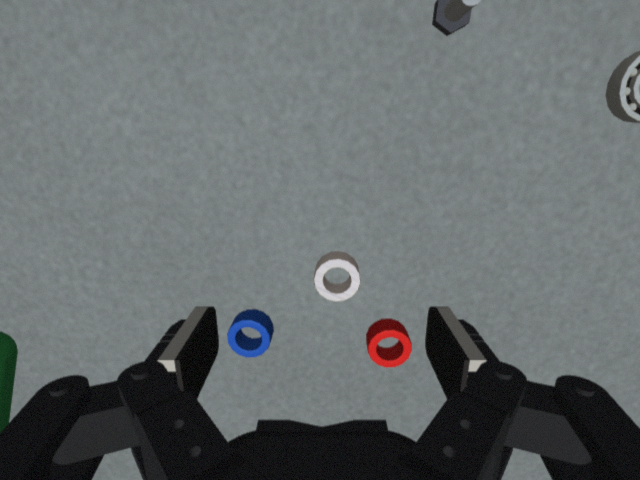

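Request:
{"op": "play_rows", "data": {"deltas": [[[0,-0.004,0.001,-0.004,0],[0,-0.007,0.001,-0.008,0],[0,-0.009,0.002,-0.012,0],[0,-0.009,0.002,-0.015,0],[0,-0.006,0.001,-0.016,0],[0,-0.003,0.001,-0.016,0],[0,-0.001,0,-0.016,0],[0,0,0,-0.015,0],[0,0,0,-0.012,0],[0,0,0,-0.008,0],[0,0,0,-0.004,0],[0,0,0,-0.001,0]]]}}

```text
t: 25.0
ee_pos: [0.3803, 0.2526, 0.1948]
eef_rot: [[0.922, -0.386, 0.013], [-0.386, -0.922, 0.022], [0.004, -0.025, -1.0]]
wrist_force: [0.0, 0.9, 0.0]
grip_width: 0.0854
```

```bash
python3 -c "
from h import *
capture('top');st();c=shot('wrist')
find(c,[.382,.2605,.022],.04);find(c,[.382,.2605,.022],.024)"
```

```text
t 25.05 tcp [0.3802 0.2526 0.1949] grasp [0.3823 0.256  0.04  ] z [ 0.013  0.022 -1.   ] tip 0.022 jawyaw -112.7 w 0.0853 F [-0.2 -0.7  0. ] v [-0.1 -1.3  0.9  0.2 -1.   0.1]
pred
 [313.4 316.3]
 r
 44.8
 (array([0.379 , 0.2626]), (np.float32(311.8), np.float32(323.2)), np.float64(0.0396))
 (array([0.3802, 0.2594]), (np.float32(317.2), np.float32(318.8)), np.float64(0.0341))
 (array([0.3852, 0.2592]), (np.float32(313.2), np.float32(309.2)), np.float64(0.0421))
 (array([0.3811, 0.2629]), (np.float32(309.2), np.float32(319.8)), np.float64(0.0356))
pred
 [313.4 316.3]
 r
 26.9
 (array([0.3801, 0.2597]), (np.float32(316.8), np.float32(319.2)), np.float64(0.0206))
 (array([0.3818, 0.2626]), (np.float32(309.2), np.float32(318.2)), np.float64(0.0211))
 (array([0.3827, 0.2608]), (np.float32(312.2), np.float32(315.2)), np.float64(0.0246))
 (array([0.3786, 0.2628]), (np.float32(311.8), np.float32(324.2)), np.float64(0.0265))
```

Request:
{"op": "play_rows", "data": {"deltas": [[[0,0,0.002,-0.004,0],[0,-0.001,0.002,-0.005,0],[0,0,0.001,-0.005,0],[0,0,0,-0.003,0],[0,0,0,-0.001,0],[255,0,0,0,0],[255,0,0,0,0],[255,0,0,0,0],[255,0,0,0,0],[255,0,0,0,0],[255,0,0,0,0],[255,0,0,0,0]]]}}

```text
t: 26.1
ee_pos: [0.3798, 0.2589, 0.1785]
eef_rot: [[0.922, -0.386, 0.017], [-0.386, -0.922, 0.028], [0.005, -0.032, -0.999]]
wrist_force: [0.0, -0.6, -1.1]
grip_width: 0.0378
```

```bash
python3 -c "
from h import *
st()"
```

```text
t 26.1 tcp [0.3798 0.2589 0.1785] grasp [0.3825 0.2632 0.0236] z [ 0.017  0.028 -0.999] tip 0.0056 jawyaw -112.7 w 0.0378 F [ 0.  -0.6 -1.1] v [-0.  -0.1 -0.1 -0.2  0.1  0. ]
```

Request:
{"op": "play_rows", "data": {"deltas": [[[255,0,0,0.004,0],[255,0,0,0.008,0],[255,0,0,0.014,0],[255,0,0,0.018,0],[255,0,0,0.018,0],[255,0.002,0,0.018,0],[255,0.006,-0.001,0.014,0],[255,0.012,-0.003,0.01,0],[255,0.018,-0.004,0.005,0],[255,0.022,-0.005,0.002,0],[255,0.022,-0.005,0,0],[255,0.022,-0.005,0,0]]]}}

```text
t: 27.1
ee_pos: [0.4822, 0.2324, 0.3015]
eef_rot: [[0.924, -0.381, 0.017], [-0.382, -0.924, 0.028], [0.005, -0.032, -0.999]]
wrist_force: [0.0, 0.4, -1.1]
grip_width: 0.0376
```

Request:
{"op": "play_rows", "data": {"deltas": [[[255,0.022,-0.005,0,0],[255,0.02,-0.005,0,0],[255,0.016,-0.004,0,0],[255,0.012,-0.003,0,0],[255,0.008,-0.002,0,0],[255,0.004,-0.001,0,0],[255,0.001,0,0,0],[255,0,0,0,0],[255,0,0,0,0]]]}}

```text
t: 27.85
ee_pos: [0.5705, 0.2085, 0.3044]
eef_rot: [[0.922, -0.386, 0.017], [-0.386, -0.922, 0.029], [0.004, -0.033, -0.999]]
wrist_force: [-0.3, 0.8, -1.9]
grip_width: 0.0379
```

```bash
python3 -c "
from h import *
s=st();c=shot('wrist');save(c,'w7');zt=s['ee_pos'][2]-.1565;print(zt,px(c,[.655,.2,.086]))
p=list((s['ee_pos']+s['eef_rot'][:,2]*.1565))
find(c,p,.024);find(c,p,.04)"
```

```text
t 27.85 tcp [0.5705 0.2085 0.3044] grasp [0.5731 0.213  0.1494] z [ 0.017  0.029 -0.999] tip 0.1315 jawyaw -112.7 w 0.0379 F [-0.3  0.8 -1.9] v [ 0.3 -0.4 -0.5 -0.2 -0.2 -0. ]
0.14785471445088547 [286.5871505 123.0456591]
pred
 [321.5 332.6]
 r
 29.9
 (array([0.5697, 0.2146]), (np.float32(321.2), np.float32(340.8)), np.float64(0.0265))
 (array([0.573, 0.215]), (np.float32(317.2), np.float32(334.2)), np.float64(0.0206))
 (array([0.5742, 0.2123]), (np.float32(322.2), np.float32(329.8)), np.float64(0.0256))
 (array([0.5711, 0.2131]), (np.float32(323.2), np.float32(336.8)), np.float64(0.0231))
pred
 [321.5 332.6]
 r
 49.9
 (array([0.5688, 0.215 ]), (np.float32(321.2), np.float32(342.8)), np.float64(0.0412))
 (array([0.5769, 0.2112]), (np.float32(322.2), np.float32(323.2)), np.float64(0.0422))
 (array([0.5674, 0.2158]), (np.float32(320.8), np.float32(346.2)), np.float64(0.044))
 (array([0.5747, 0.2118]), (np.float32(322.8), np.float32(328.2)), np.float64(0.0386))
```

View pics/w7.png

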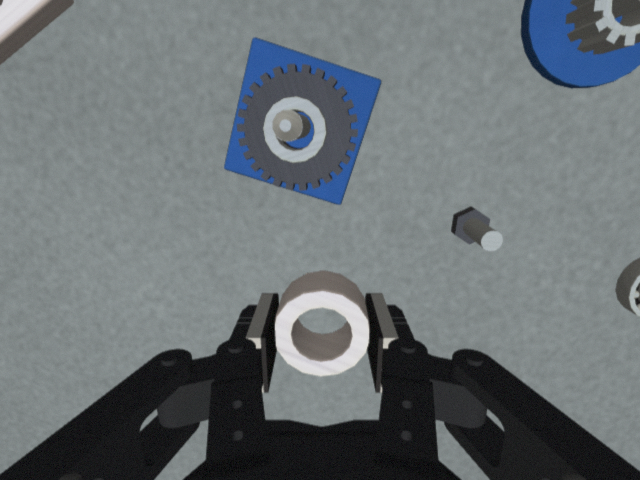

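Gear is flat on the plate, post tip at (285,125.5). Sleeve is held upright, centre (322,333).

Request:
{"op": "play_rows", "data": {"deltas": [[[255,0.004,0,0,0],[255,0.008,-0.001,0,0],[255,0.012,-0.002,0,0],[255,0.014,-0.002,0,0],[255,0.014,-0.002,0,0],[255,0.01,-0.001,0,0],[255,0.006,0,0,0],[255,0.003,0,0,0],[255,0.001,0,0,0],[255,0,0,0,0],[255,0,0,0,0]]]}}

```text
t: 28.82
ee_pos: [0.6455, 0.2019, 0.3048]
eef_rot: [[0.925, -0.381, 0.016], [-0.381, -0.924, 0.029], [0.004, -0.033, -0.999]]
wrist_force: [-0.1, 0.1, -2.0]
grip_width: 0.0376
```

```bash
python3 -c "
from h import *
st()"
```

```text
t 28.82 tcp [0.6455 0.2019 0.3048] grasp [0.648  0.2064 0.1499] z [ 0.016  0.029 -0.999] tip 0.1319 jawyaw -112.4 w 0.0376 F [-0.1  0.1 -2. ] v [ 0.2 -0.  -0.2 -0.1 -0.1  0. ]
```

Request:
{"op": "play_rows", "data": {"deltas": [[[255,0.002,-0.002,0,0],[255,0.002,-0.002,-0.001,0],[255,0.001,-0.001,-0.003,0],[255,0,0,-0.006,0],[255,0,0,-0.009,0],[255,0,0,-0.009,0],[255,0,0,-0.009,0],[255,0,0,-0.009,0],[255,0,0,-0.008,0],[255,0,0,-0.006,0],[255,0,0,-0.003,0],[255,0,0,-0.001,0]]]}}

```text
t: 29.82
ee_pos: [0.6491, 0.1965, 0.2329]
eef_rot: [[0.925, -0.379, 0.014], [-0.38, -0.925, 0.028], [0.002, -0.031, -1.0]]
wrist_force: [0.2, -0.3, -0.9]
grip_width: 0.0371
```

```bash
python3 -c "
from h import *
st()"
```

```text
t 29.82 tcp [0.6491 0.1965 0.2329] grasp [0.6512 0.2009 0.0779] z [ 0.014  0.028 -1.   ] tip 0.0599 jawyaw -112.3 w 0.0371 F [ 0.2 -0.3 -0.9] v [ 0.   1.3 -0.7  0.   1.7 -0.1]
```

Request:
{"op": "play_rows", "data": {"deltas": [[[255,0.001,0,-0.003,0],[255,0.001,0,-0.003,0],[255,0,0,-0.003,0],[255,0,0,-0.002,0],[255,0,0,-0.0015,0],[255,0,0,-0.001,0]]]}}

```text
t: 30.32
ee_pos: [0.6517, 0.1969, 0.2203]
eef_rot: [[0.925, -0.379, 0.015], [-0.379, -0.925, 0.028], [0.003, -0.032, -0.999]]
wrist_force: [-3.3, -0.5, 7.3]
grip_width: 0.0377
```

Request:
{"op": "play_rows", "data": {"deltas": [[[120,0,0,0,0],[0,0,0,0,0],[0,0,0,0,0],[0,0,0,0,0],[0,0,0,0,0],[0,0,0,0,0],[0,0,0,0.004,0],[0,0,0,0.008,0],[0,0,0,0.012,0],[0,0,0,0.014,0],[0,0,0,0.016,0],[0,0,0,0.014,0]]]}}

```text
t: 31.32
ee_pos: [0.6516, 0.1966, 0.2924]
eef_rot: [[0.925, -0.379, 0.014], [-0.379, -0.925, 0.027], [0.003, -0.031, -1.0]]
wrist_force: [-0.9, 0.3, 0.4]
grip_width: 0.0852
```

Request:
{"op": "play_rows", "data": {"deltas": [[[0,-0.003,-0.003,0.012,0],[0,-0.008,-0.007,0.008,0],[0,-0.014,-0.013,0.003,0],[0,-0.018,-0.016,0,0],[0,-0.02,-0.018,0,0],[0,-0.02,-0.018,0,0],[0,-0.02,-0.018,0,0],[0,-0.02,-0.018,0,0],[0,-0.02,-0.018,0,0],[0,-0.018,-0.016,0,0],[0,-0.014,-0.013,0,0],[0,-0.009,-0.008,0,0]]]}}

```text
t: 32.32
ee_pos: [0.452, 0.0199, 0.3292]
eef_rot: [[0.926, -0.377, 0.029], [-0.378, -0.925, 0.035], [0.014, -0.043, -0.999]]
wrist_force: [0.4, 0.5, 0.1]
grip_width: 0.0852
```

Request:
{"op": "play_rows", "data": {"deltas": [[[0,-0.006,-0.006,-0.003,0],[0,-0.003,-0.003,-0.006,0],[0,-0.001,-0.001,-0.008,0],[0,0,0,-0.008,0],[0,0,0,-0.006,0],[0,0,0,-0.003,0],[0,0,0,-0.001,0]]]}}

```text
t: 32.9
ee_pos: [0.4383, 0.0073, 0.2919]
eef_rot: [[0.925, -0.378, 0.03], [-0.379, -0.925, 0.036], [0.015, -0.044, -0.999]]
wrist_force: [1.2, 0.5, 0.7]
grip_width: 0.0855
```

```bash
python3 -c "
from h import *
capture('top');st();c=shot('wrist');save(c,'w8')
p=[.437,-.008,.015]
find(c,p,.052);find(c,p,.025)"
```

```text
t 32.95 tcp [0.4383 0.0073 0.2918] grasp [0.4429 0.0128 0.137 ] z [ 0.03   0.035 -0.999] tip 0.119 jawyaw -112.3 w 0.0851 F [-0.   0.8 -0.5] v [-0.1 -0.8  0.5  0.1 -0.9 -0. ]
pred
 [359.  240.7]
 r
 36.3
 (array([ 0.4356, -0.0092]), (np.float32(361.2), np.float32(241.8)), np.float64(0.0513))
 (array([ 0.4387, -0.0096]), (np.float32(360.2), np.float32(237.8)), np.float64(0.0455))
 (array([ 0.4366, -0.0119]), (np.float32(364.2), np.float32(239.2)), np.float64(0.0454))
 (array([ 0.4382, -0.0068]), (np.float32(356.8), np.float32(239.8)), np.float64(0.045))
pred
 [359.  240.7]
 r
 17.4
 (array([ 0.4381, -0.009 ]), (np.float32(359.8), np.float32(238.8)), np.float64(0.0273))
 (array([ 0.4354, -0.0088]), (np.float32(360.8), np.float32(242.2)), np.float64(0.0255))
 (array([ 0.4354, -0.0015]), (np.float32(351.2), np.float32(245.8)), np.float64(0.0273))
 (array([ 0.437 , -0.0059]), (np.float32(356.2), np.float32(241.8)), np.float64(0.0265))
```

View pics/w8.png

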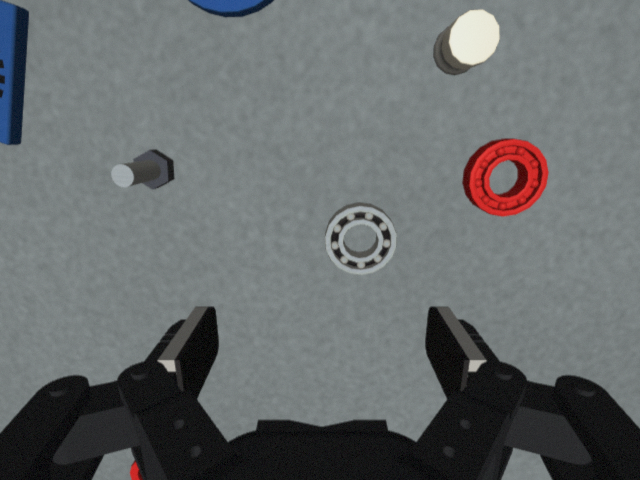

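Request:
{"op": "play_rows", "data": {"deltas": [[[0,-0.001,-0.003,-0.004,0],[0,-0.002,-0.005,-0.008,0],[0,-0.002,-0.005,-0.012,0],[0,-0.001,-0.004,-0.014,0],[0,0,-0.002,-0.014,0],[0,0,-0.001,-0.014,0],[0,0,0,-0.013,0],[0,0,0,-0.01,0],[0,0,0,-0.006,0],[0,0,0,-0.003,0],[0,0,0,-0.001,0]]]}}

```text
t: 33.92
ee_pos: [0.4319, -0.0157, 0.187]
eef_rot: [[0.925, -0.378, 0.035], [-0.379, -0.925, 0.037], [0.019, -0.047, -0.999]]
wrist_force: [-0.6, -0.4, -0.2]
grip_width: 0.085
```

```bash
python3 -c "
from h import *
capture('top');st()"
```

```text
t 33.97 tcp [ 0.4319 -0.0157  0.1871] grasp [ 0.4373 -0.01    0.0323] z [ 0.035  0.037 -0.999] tip 0.0143 jawyaw -112.2 w 0.085 F [-0.2 -0.  -0.1] v [ 0.1 -1.   0.5  0.1 -0.8 -0.2]
```

Request:
{"op": "play_rows", "data": {"deltas": [[[0,-0.001,0.001,-0.004,0],[0,0,0,-0.005,0],[0,0,0,-0.004,0],[0,0,0,-0.003,0],[0,0,0,-0.001,0],[255,0,0,-0.0005,0],[255,0,0,0,0],[255,0,0,0,0],[255,0,0,0,0],[255,0,0,0,0],[255,0,0,0,0],[255,0,0,0,0]]]}}

```text
t: 34.97
ee_pos: [0.4309, -0.0162, 0.1728]
eef_rot: [[0.927, -0.374, 0.037], [-0.375, -0.926, 0.035], [0.021, -0.046, -0.999]]
wrist_force: [-0.3, 1.0, -1.3]
grip_width: 0.0491
```

```bash
python3 -c "
from h import *
st()"
```

```text
t 34.97 tcp [ 0.4309 -0.0162  0.1728] grasp [ 0.4365 -0.0108  0.018 ] z [ 0.037  0.035 -0.999] tip 0.0 jawyaw -112.0 w 0.0491 F [-0.3  1.  -1.3] v [-0.   0.  -0.1 -0.   0.1 -0. ]
```

Request:
{"op": "play_rows", "data": {"deltas": [[[255,0,0,0.004,0],[255,0,0,0.008,0],[255,0,0,0.014,0],[255,0,0,0.018,0],[255,0,0,0.018,0],[255,0.001,0.002,0.018,0],[255,0.004,0.006,0.014,0],[255,0.008,0.012,0.01,0],[255,0.011,0.017,0.005,0],[255,0.013,0.02,0.002,0],[255,0.013,0.02,0,0],[255,0.013,0.02,0,0]]]}}

```text
t: 35.97
ee_pos: [0.4898, 0.081, 0.2938]
eef_rot: [[0.924, -0.38, 0.031], [-0.381, -0.924, 0.034], [0.015, -0.044, -0.999]]
wrist_force: [0.2, -0.2, -1.3]
grip_width: 0.0493
```

Request:
{"op": "play_rows", "data": {"deltas": [[[255,0.013,0.02,0,0],[255,0.013,0.02,0,0],[255,0.013,0.02,0,0],[255,0.011,0.018,0,0],[255,0.009,0.014,0,0],[255,0.006,0.01,0,0],[255,0.004,0.006,0,0],[255,0.002,0.003,0,0],[255,0,0.001,0,0],[255,0,0,0,0]]]}}

```text
t: 36.8
ee_pos: [0.5629, 0.2016, 0.2962]
eef_rot: [[0.925, -0.378, 0.029], [-0.379, -0.925, 0.035], [0.014, -0.043, -0.999]]
wrist_force: [0.7, -0.6, -2.1]
grip_width: 0.049
```

```bash
python3 -c "
from h import *
capture('top');s=st();c=shot('wrist');save(c,'w9');print(px(c,[.654,.2005,.086]))
p=s['ee_pos']+s['eef_rot'][:,2]*.1578
find(c,p,.025);find(c,p,.052)"
```

```text
t 36.85 tcp [0.5628 0.2014 0.2962] grasp [0.5673 0.2067 0.1413] z [ 0.029  0.034 -0.999] tip 0.1234 jawyaw -112.2 w 0.0491 F [ 1.3 -0.1 -2. ] v [-0.2 -0.2 -0.2  0.1  0.2  0.1]
[270.22755808 119.72798504]
pred
 [321.5 330.8]
 r
 30.9
 (array([0.5684, 0.2061]), (np.float32(322.2), np.float32(328.2)), np.float64(0.0266))
 (array([0.5655, 0.2055]), (np.float32(326.2), np.float32(333.8)), np.float64(0.0213))
 (array([0.5675, 0.2095]), (np.float32(315.2), np.float32(332.8)), np.float64(0.0271))
 (array([0.5664, 0.2073]), (np.float32(321.2), np.float32(333.2)), np.float64(0.0247))
pred
 [321.5 330.8]
 r
 64.3
 (array([0.5703, 0.2053]), (np.float32(322.2), np.float32(323.8)), np.float64(0.0498))
 (array([0.5622, 0.2092]), (np.float32(320.8), np.float32(343.2)), np.float64(0.0553))
 (array([0.5719, 0.2044]), (np.float32(322.8), np.float32(319.8)), np.float64(0.048))
 (array([0.5724, 0.2059]), (np.float32(318.8), np.float32(319.8)), np.float64(0.0458))
```

View pics/w9.png

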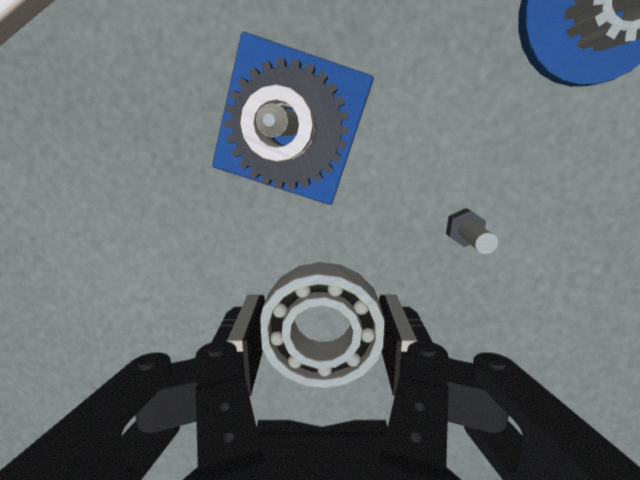

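Sleeve is seated, post tip at (268.5,120) as predicted. Bearing is held level, centre (322,332).

Request:
{"op": "play_rows", "data": {"deltas": [[[255,0.004,0,0,0],[255,0.008,0,0,0],[255,0.013,-0.001,0,0],[255,0.015,-0.001,0,0],[255,0.015,-0.001,0,0],[255,0.013,0,0,0],[255,0.009,0,0,0],[255,0.004,0,0,0],[255,0.001,0,0,0],[255,0,0,0,0],[255,0,0,0,0]]]}}

```text
t: 37.82
ee_pos: [0.6509, 0.1928, 0.2966]
eef_rot: [[0.923, -0.383, 0.029], [-0.383, -0.923, 0.034], [0.014, -0.042, -0.999]]
wrist_force: [0.2, 0.3, -1.6]
grip_width: 0.0492
```

```bash
python3 -c "
from h import *
st()"
```

```text
t 37.82 tcp [0.6509 0.1928 0.2966] grasp [0.6554 0.198  0.1418] z [ 0.029  0.034 -0.999] tip 0.1238 jawyaw -112.5 w 0.0492 F [ 0.2  0.3 -1.6] v [-0.2 -0.1 -0.3 -0.2 -0.2  0. ]
```

Request:
{"op": "play_rows", "data": {"deltas": [[[255,0,0.001,0,0],[255,-0.001,0.001,-0.001,0],[255,0,0.001,-0.003,0],[255,0,0,-0.005,0],[255,0,0,-0.007,0],[255,0,0,-0.008,0],[255,0,0,-0.008,0],[255,0,0,-0.006,0],[255,0,0,-0.004,0],[255,0,0,-0.002,0],[255,0,0,-0.001,0]]]}}

```text
t: 38.73
ee_pos: [0.6473, 0.1964, 0.2461]
eef_rot: [[0.924, -0.381, 0.025], [-0.382, -0.924, 0.033], [0.011, -0.04, -0.999]]
wrist_force: [0.5, 0.5, -1.8]
grip_width: 0.0489
```

```bash
python3 -c "
from h import *
st()"
```

```text
t 38.73 tcp [0.6473 0.1964 0.2461] grasp [0.6512 0.2014 0.0912] z [ 0.025  0.033 -0.999] tip 0.0732 jawyaw -112.4 w 0.0489 F [ 0.5  0.5 -1.8] v [ 0.   1.2 -0.8 -0.   1.6 -0. ]
```

Request:
{"op": "play_rows", "data": {"deltas": [[[255,0.001,0,-0.002,0],[255,0.001,0,-0.002,0],[255,0,0,-0.002,0],[255,0,0,-0.0015,0],[255,0,0,-0.0015,0],[255,0,0,-0.001,0]]]}}

```text
t: 39.23
ee_pos: [0.6501, 0.1964, 0.2359]
eef_rot: [[0.924, -0.381, 0.028], [-0.382, -0.924, 0.033], [0.013, -0.041, -0.999]]
wrist_force: [0.4, 0.3, -2.0]
grip_width: 0.049
```

Request:
{"op": "play_rows", "data": {"deltas": [[[255,0,0,-0.0015,0],[255,0,0,-0.001,0],[255,0,0,-0.001,0]]]}}

```text
t: 39.48
ee_pos: [0.6501, 0.1965, 0.2356]
eef_rot: [[0.925, -0.38, 0.029], [-0.381, -0.924, 0.033], [0.014, -0.041, -0.999]]
wrist_force: [-2.6, 1.3, 2.8]
grip_width: 0.0491
```

Request:
{"op": "play_rows", "data": {"deltas": [[[120,0,0,0,0],[0,0,0,0,0],[0,0,0,0,0],[0,0,0,0,0],[0,0,0,0,0],[0,0,0,0.004,0],[0,0,0,0.008,0],[0,0,0,0.012,0],[0,0,0,0.014,0],[0,-0.002,-0.004,0.014,0],[0,-0.005,-0.009,0.012,0],[0,-0.008,-0.014,0.008,0]]]}}

```text
t: 40.48
ee_pos: [0.636, 0.1707, 0.3128]
eef_rot: [[0.926, -0.377, 0.032], [-0.378, -0.925, 0.034], [0.017, -0.044, -0.999]]
wrist_force: [0.7, 0.4, 0.2]
grip_width: 0.0853
```

Request:
{"op": "play_rows", "data": {"deltas": [[[0,-0.011,-0.02,0.004,0],[0,-0.014,-0.025,0,0],[0,-0.014,-0.025,0,0],[0,-0.014,-0.025,0,0],[0,-0.014,-0.025,0,0],[0,-0.014,-0.025,0,0],[0,-0.014,-0.025,0,0],[0,-0.014,-0.025,0,0],[0,-0.014,-0.025,0,0],[0,-0.014,-0.025,0,0],[0,-0.014,-0.025,0,0],[0,-0.014,-0.025,0,0]]]}}

```text
t: 41.48
ee_pos: [0.4581, -0.1384, 0.3367]
eef_rot: [[0.927, -0.37, 0.06], [-0.373, -0.927, 0.04], [0.041, -0.06, -0.997]]
wrist_force: [0.2, -0.1, -0.5]
grip_width: 0.0854
```

Request:
{"op": "play_rows", "data": {"deltas": [[[0,-0.014,-0.025,0,0],[0,-0.013,-0.023,0,0],[0,-0.01,-0.018,0,0],[0,-0.007,-0.013,-0.002,0],[0,-0.004,-0.008,-0.004,0],[0,-0.002,-0.004,-0.006,0],[0,0,-0.001,-0.006,0],[0,0,0,-0.004,0],[0,0,0,-0.002,0],[0,0,0,-0.001,0]]]}}

```text
t: 42.32
ee_pos: [0.3985, -0.2383, 0.3182]
eef_rot: [[0.924, -0.375, 0.074], [-0.378, -0.925, 0.038], [0.054, -0.063, -0.997]]
wrist_force: [-0.1, 0.3, 0.3]
grip_width: 0.0852
```

```bash
python3 -c "
from h import *
capture('top');st();c=shot('wrist');save(c,'w10')
print(px(c,[.4125,-.247,.014]))
find(c,[.4125,-.247,.014],.024)"
```

```text
t 42.37 tcp [ 0.3985 -0.2382  0.318 ] grasp [ 0.4098 -0.2324  0.1635] z [ 0.073  0.038 -0.997] tip 0.1456 jawyaw -112.0 w 0.0854 F [-0.2 -0.   0.1] v [-0.1 -0.3  0.2  0.1 -0.7  0.1]
[349.21493644 230.88437065]
pred
 [349.2 230.9]
 r
 15.2
 (array([ 0.4129, -0.2497]), (np.float32(352.2), np.float32(229.2)), np.float64(0.0221))
 (array([ 0.4154, -0.2511]), (np.float32(352.8), np.float32(225.8)), np.float64(0.0247))
 (array([ 0.4117, -0.2526]), (np.float32(356.2), np.float32(229.2)), np.float64(0.0202))
 (array([ 0.415 , -0.2543]), (np.float32(356.8), np.float32(224.8)), np.float64(0.021))
```

View pics/w10.png

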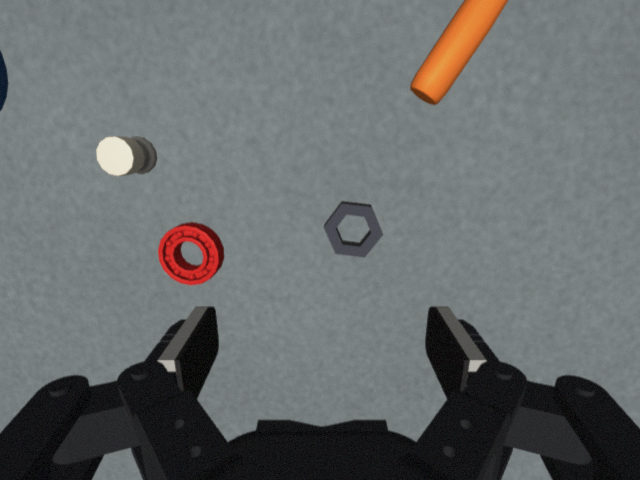

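Nut at (353,229) with its corners to the left and right of the jaw axis, so a turn of about 25 degrees is needed. Screwdriver and tub are clear. I measure the yaw by fitting the outline.

```bash
cat > nut.py <<'E'
from h import *
def nut(p0,n=None):
    s=st();c=shot('wrist');u,v=map(int,px(c,p0));r=55
    g=cv2.cvtColor(c['img'],cv2.COLOR_RGB2GRAY)[v-r:v+r,u-r:u+r]
    t,m=cv2.threshold(g,0,255,cv2.THRESH_BINARY_INV+cv2.THRESH_OTSU)
    k,_=cv2.findContours(m,cv2.RETR_EXTERNAL,cv2.CHAIN_APPROX_NONE)
    k=max([q for q in k if cv2.contourArea(q)<8000],key=cv2.contourArea)
    W=np.array([pt(c,a+u-r,b+v-r,.010) for a,b in k[:,0]]); 
    # width profile: minimal caliper widths 
    A=np.radians(np.arange(0,180)); w=np.array([np.ptp(W@[np.cos(a),np.sin(a)]) for a in A])
    mid=[(W@[np.cos(a),np.sin(a)]) for a in (0,np.pi/2)]
    sc=[w[b]+w[(b+60)%180]+w[(b+120)%180] for b in range(60)]
    b=int(np.argmin(sc)); print('flats',b,b+60,b+120,'widths',w[[b,b+60,b+120]].round(4),'max',w.max().round(4),'ctr',[((q.max()+q.min())/2).round(4) for q in mid],'area',cv2.contourArea(k))
    M=cv2.fitEllipse(k);print('ell px',M[0][0]+u-r,M[0][1]+v-r)
E
python3 -c "
from nut import *
nut([.413,-.249,.014])"
```

```text
t 42.42 tcp [ 0.3986 -0.2383  0.3183] grasp [ 0.41   -0.2324  0.1639] z [ 0.074  0.038 -0.997] tip 0.1459 jawyaw -112.0 w 0.0853 F [-0.2  0.6  0.4] v [-0.2 -0.4  0.5  0.2 -0.1  0.1]
flats 32 92 152 widths [0.0429 0.0415 0.044 ] max 0.0492 ctr [np.float64(0.4121), np.float64(-0.2497)] area 2330.0
ell px 352.72829818725586 228.79186630249023
```

Request:
{"op": "play_rows", "data": {"deltas": [[[0,0,0,0.03,5],[0,0,0,0.03,5],[0,0,0,0.03,5],[0,0,0,0,0],[0,0,0,0,0],[0,0,0,0,0]]]}}

```text
t: 42.97
ee_pos: [0.3994, -0.2364, 0.4125]
eef_rot: [[0.993, -0.106, 0.059], [-0.11, -0.993, 0.053], [0.053, -0.06, -0.997]]
wrist_force: [-0.4, -0.3, -0.2]
grip_width: 0.0853
```

```bash
python3 -c "
from nut import *
capture('top');nut([.413,-.249,.014])"
```

```text
t 43.02 tcp [ 0.3992 -0.2364  0.4119] grasp [ 0.4081 -0.228   0.2574] z [ 0.058  0.054 -0.997] tip 0.2395 jawyaw -96.1 w 0.0853 F [ 0.2  0.4 -0.4] v [-0.1  0.8 -1.1 -0.2 -0.1  0.1]
flats 32 92 152 widths [0.0434 0.0413 0.0431] max 0.0486 ctr [np.float64(0.4124), np.float64(-0.2499)] area 1332.5
ell px 355.68115615844727 210.86937713623047
```

Request:
{"op": "play_rows", "data": {"deltas": [[[0,0,-0.002,-0.005,2],[0,0.001,-0.004,-0.01,2],[0,0.001,-0.005,-0.015,2],[0,0.001,-0.005,-0.02,1],[0,0,-0.003,-0.02,0],[0,0,-0.001,-0.02,0],[0,0,0,-0.02,0],[0,0,0,-0.018,0],[0,0,0,-0.014,0],[0,0,0,-0.009,0],[0,0,0,-0.004,0],[0,0,0,-0.001,0]]]}}

```text
t: 44.07
ee_pos: [0.398, -0.2556, 0.2375]
eef_rot: [[1.0, 0.016, 0.027], [0.014, -0.998, 0.067], [0.028, -0.066, -0.997]]
wrist_force: [0.1, -0.3, 0.5]
grip_width: 0.0853
```

```bash
python3 -c "
from nut import *
capture('top');nut([.4125,-.2498,.014])"
```

```text
t 44.12 tcp [ 0.3979 -0.2556  0.2376] grasp [ 0.4022 -0.2452  0.083 ] z [ 0.027  0.067 -0.997] tip 0.0651 jawyaw -89.1 w 0.0854 F [-0.3  0.3  0.4] v [ 0.  -1.5  1.1  0.3 -0.7 -0. ]
flats 31 91 151 widths [0.0444 0.0417 0.0446] max 0.0503 ctr [np.float64(0.4118), np.float64(-0.2499)] area 4462.0
ell px 337.58984756469727 253.0579719543457
```

Request:
{"op": "play_rows", "data": {"deltas": [[[0,0.001,-0.001,-0.003,0],[0,0.003,-0.001,-0.006,0],[0,0.003,-0.001,-0.009,0],[0,0.002,-0.001,-0.009,0],[0,0.001,0,-0.009,0],[0,0,0,-0.007,0],[0,0,0,-0.005,0],[0,0,0,-0.003,0],[0,0,0,-0.001,0]]]}}

```text
t: 44.92
ee_pos: [0.4104, -0.2605, 0.1831]
eef_rot: [[0.999, 0.017, 0.034], [0.015, -0.998, 0.064], [0.035, -0.064, -0.997]]
wrist_force: [0.2, -0.5, 0.1]
grip_width: 0.0853
```

```bash
python3 -c "
from nut import *
capture('top');st()"
```

```text
t 44.97 tcp [ 0.4104 -0.2604  0.1831] grasp [ 0.4157 -0.2504  0.0285] z [ 0.034  0.064 -0.997] tip 0.0106 jawyaw -89.0 w 0.0852 F [ 0.3 -0.2 -1.1] v [ 0.  -1.1  0.3  0.2 -0.6 -0.2]
```

Request:
{"op": "play_rows", "data": {"deltas": [[[0,-0.001,0,-0.003,0],[0,-0.001,0,-0.003,0],[0,-0.001,0,-0.003,0],[0,0,0,-0.002,0],[0,0,0,-0.0005,0],[255,0,0,0,0],[255,0,0,0,0],[255,0,0,0,0],[255,0,0,0,0],[255,0,0,0,0],[255,0,0,0,0],[255,0,0,0,0]]]}}

```text
t: 45.97
ee_pos: [0.4085, -0.262, 0.1744]
eef_rot: [[0.999, 0.02, 0.042], [0.017, -0.998, 0.06], [0.043, -0.059, -0.997]]
wrist_force: [0.6, 0.2, -1.4]
grip_width: 0.0397
```

```bash
python3 -c "
from nut import *
st()"
```

```text
t 45.97 tcp [ 0.4085 -0.262   0.1744] grasp [ 0.415  -0.2527  0.0198] z [ 0.042  0.06  -0.997] tip 0.0018 jawyaw -88.9 w 0.0397 F [ 0.6  0.2 -1.4] v [-0.1 -0.1 -0.1 -0.   0.1  0. ]
```

Request:
{"op": "play_rows", "data": {"deltas": [[[255,0,0,0.004,0],[255,0,0,0.008,0],[255,0,0,0.013,0],[255,0,0,0.016,0],[255,0,0,0.016,0],[255,0.001,0.002,0.016,0],[255,0.003,0.005,0.012,0],[255,0.006,0.01,0.008,0],[255,0.01,0.015,0.004,0],[255,0.012,0.018,0.001,0],[255,0.013,0.02,0,0],[255,0.013,0.02,0,0]]]}}

```text
t: 46.97
ee_pos: [0.4637, -0.1699, 0.2818]
eef_rot: [[0.999, 0.012, 0.04], [0.009, -0.998, 0.061], [0.041, -0.061, -0.997]]
wrist_force: [-0.4, -0.4, -0.5]
grip_width: 0.0397
```

Request:
{"op": "play_rows", "data": {"deltas": [[[255,0.013,0.02,0,0],[255,0.013,0.02,0,0],[255,0.013,0.02,0,0],[255,0.013,0.02,0,0],[255,0.013,0.02,0,0],[255,0.011,0.017,0,0],[255,0.009,0.013,0,0],[255,0.006,0.009,0,0],[255,0.003,0.005,0,0],[255,0.001,0.002,0,0],[255,0,0,0,0],[255,0,0,0,0]]]}}

```text
t: 47.97
ee_pos: [0.5619, -0.0125, 0.2865]
eef_rot: [[0.999, 0.016, 0.041], [0.013, -0.998, 0.062], [0.042, -0.061, -0.997]]
wrist_force: [-0.5, 0.4, -0.8]
grip_width: 0.0393
```

```bash
python3 -c "
from h import *
capture('top');s=st();c=shot('wrist');save(c,'w11');print(px(c,[.6455,-.002,.056]))
p=s['ee_pos']+s['eef_rot'][:,2]*.1604
print(p);find(c,p,.024)"
```

```text
t 48.02 tcp [ 0.5618 -0.0127  0.2865] grasp [ 0.5681 -0.0031  0.1319] z [ 0.041  0.062 -0.997] tip 0.1139 jawyaw -89.1 w 0.0397 F [-0.6 -0.1 -1.1] v [-0.3 -0.  -0.1  0.   0.2  0.1]
[329.51643742 135.04014768]
[ 0.56834267 -0.0027486   0.12649971]
pred
 [320.4 327.2]
 r
 29.2
 (array([ 0.5738, -0.0042]), (np.float32(324.2), np.float32(315.2)), np.float64(0.0234))
 (array([5.747e-01, 1.000e-04]), (np.float32(313.8), np.float32(312.8)), np.float64(0.021))
 (array([ 0.5774, -0.0009]), (np.float32(316.2), np.float32(306.8)), np.float64(0.0262))
 (array([0.5726, 0.0076]), (np.float32(295.2), np.float32(316.8)), np.float64(0.0248))
```

View pics/w11.png

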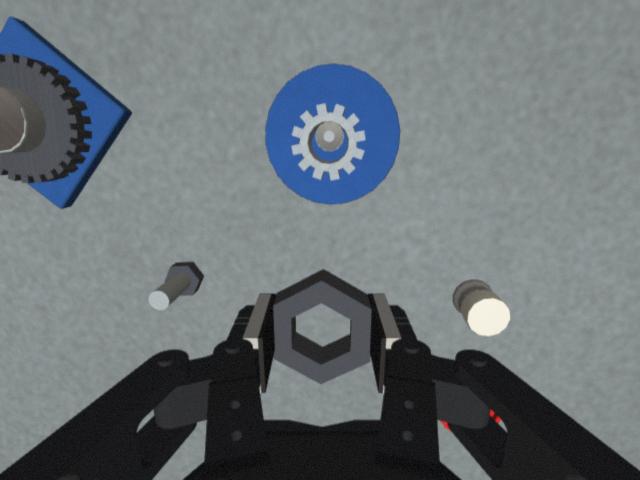

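Post tip at (329,135.5) as predicted, pinion flat. Nut is square in the jaws, centre (322,331).

Request:
{"op": "play_rows", "data": {"deltas": [[[255,0.004,0,0,0],[255,0.008,0,0,0],[255,0.012,0.001,0,0],[255,0.014,0,0,0],[255,0.014,0,0,0],[255,0.011,0,0,0],[255,0.007,0,0,0],[255,0.003,0,0,0],[255,0.001,0,0,0],[255,0,0,0,0],[255,0,0,0,0]]]}}

```text
t: 48.98
ee_pos: [0.6407, -0.0162, 0.286]
eef_rot: [[0.999, 0.009, 0.04], [0.007, -0.998, 0.061], [0.04, -0.061, -0.997]]
wrist_force: [-0.3, 0.3, -0.1]
grip_width: 0.0397
```

```bash
python3 -c "
from h import *
st()"
```

```text
t 48.98 tcp [ 0.6407 -0.0162  0.286 ] grasp [ 0.6469 -0.0068  0.1314] z [ 0.04   0.061 -0.997] tip 0.1135 jawyaw -89.5 w 0.0397 F [-0.3  0.3 -0.1] v [-0.1  0.1 -0.3 -0.  -0.1  0. ]
```

Request:
{"op": "play_rows", "data": {"deltas": [[[255,0,0.001,0,0],[255,0,0.002,-0.001,0],[255,0,0.001,-0.003,0],[255,0,0,-0.006,0],[255,0,0,-0.008,0],[255,0,0,-0.009,0],[255,0,0,-0.009,0],[255,0,0,-0.009,0],[255,0,0,-0.006,0],[255,0,0,-0.003,0],[255,0,0,-0.001,0],[255,0,0,0,0]]]}}

```text
t: 49.98
ee_pos: [0.6381, -0.0117, 0.2235]
eef_rot: [[0.999, 0.009, 0.035], [0.007, -0.998, 0.061], [0.036, -0.06, -0.998]]
wrist_force: [-0.8, -0.7, -1.5]
grip_width: 0.0395
```

```bash
python3 -c "
from h import *
st()"
```

```text
t 49.98 tcp [ 0.6381 -0.0117  0.2235] grasp [ 0.6436 -0.0023  0.0688] z [ 0.035  0.061 -0.998] tip 0.0509 jawyaw -89.5 w 0.0395 F [-0.8 -0.7 -1.5] v [-0.1  0.6 -0.   0.1  0.2  0.1]
```

Request:
{"op": "play_rows", "data": {"deltas": [[[255,0.001,0,-0.002,0],[255,0,0,-0.003,0],[255,0,0,-0.0025,0],[255,0,0,-0.002,0],[255,0,0,-0.0015,0],[255,0,0,-0.001,0]]]}}

```text
t: 50.48
ee_pos: [0.64, -0.0117, 0.2121]
eef_rot: [[0.999, 0.01, 0.039], [0.008, -0.998, 0.061], [0.039, -0.061, -0.997]]
wrist_force: [-0.6, -0.3, -0.7]
grip_width: 0.0395
```

Request:
{"op": "play_rows", "data": {"deltas": [[[255,0,0,-0.0015,0],[255,0,0,-0.001,0],[255,0,0,-0.001,0]]]}}

```text
t: 50.73
ee_pos: [0.6401, -0.0116, 0.2113]
eef_rot: [[0.999, 0.011, 0.039], [0.009, -0.998, 0.06], [0.04, -0.06, -0.997]]
wrist_force: [-2.0, 0.7, 3.4]
grip_width: 0.0396
```

Contact at the expected height. I release, rise and back off to look.

Request:
{"op": "play_rows", "data": {"deltas": [[[120,0,0,0,0],[0,0,0,0,0],[0,0,0,0,0],[0,0,0,0,0],[0,0,0,0,0],[0,0,0,0,0],[0,0,0,0.004,0],[0,0,0,0.008,0],[0,0,0,0.012,0],[0,0,0,0.016,0],[0,0,0,0.018,0],[0,0,0,0.018,0]]]}}

```text
t: 51.73
ee_pos: [0.6392, -0.0118, 0.289]
eef_rot: [[0.999, 0.01, 0.033], [0.008, -0.998, 0.059], [0.034, -0.059, -0.998]]
wrist_force: [0.8, 0.2, -0.1]
grip_width: 0.0852
```

Request:
{"op": "play_rows", "data": {"deltas": [[[0,-0.005,0.003,0.018,0],[0,-0.012,0.006,0.016,0],[0,-0.02,0.01,0.012,0],[0,-0.022,0.012,0.008,0],[0,-0.022,0.012,0.004,0],[0,-0.022,0.012,0,0],[0,-0.018,0.01,0,0],[0,-0.012,0.006,0,0],[0,-0.006,0.003,0,0],[0,-0.002,0.001,0,0],[0,0,0,0,0],[0,0,0,0,0]]]}}

```text
t: 52.73
ee_pos: [0.4928, 0.064, 0.3718]
eef_rot: [[0.998, 0.013, 0.067], [0.008, -0.998, 0.067], [0.068, -0.066, -0.996]]
wrist_force: [0.5, -0.1, -0.8]
grip_width: 0.0856
```

```bash
python3 -c "
from h import *
st();c=shot('wrist');save(c,'w12')
for n,p,D in [('bearing',[.655,.2,.079],.052),('nutbore',[.645,-.002,.052],.024)]:
    print(n);find(c,p,D)
s=shot('scene');g=s['img'][200:360,220:520];cv2.imwrite('pics/s2.png',cv2.resize(g[:,:,::-1],None,fx=2.6,fy=2.6,interpolation=cv2.INTER_CUBIC))"
```

```text
t 52.73 tcp [0.4928 0.064  0.3718] grasp [0.5032 0.0743 0.2175] z [ 0.067  0.067 -0.996] tip 0.1996 jawyaw -89.3 w 0.0856 F [ 0.5 -0.1 -0.8] v [-0.2 -0.3  0.7  0.2 -0.2  0.1]
bearing
pred
 [155.3  28.3]
 r
 37.7
 (array([0.6497, 0.2009]), (np.float32(154.8), np.float32(36.8)), np.float64(0.0454))
 (array([0.6559, 0.1975]), (np.float32(158.8), np.float32(26.8)), np.float64(0.0514))
 (array([0.6535, 0.1995]), (np.float32(156.2), np.float32(30.8)), np.float64(0.0453))
 (array([0.6565, 0.1939]), (np.float32(163.8), np.float32(25.8)), np.float64(0.0576))
nutbore
pred
 [441.8  53.6]
 r
 16.3
 (array([ 6.415e-01, -5.000e-04]), (np.float32(439.2), np.float32(58.8)), np.float64(0.0244))
 (array([ 0.6449, -0.0027]), (np.float32(442.8), np.float32(53.8)), np.float64(0.0211))
 (array([0.6395, 0.003 ]), (np.float32(434.2), np.float32(61.8)), np.float64(0.0244))
 (array([ 0.6425, -0.0029]), (np.float32(442.8), np.float32(57.2)), np.float64(0.0204))
```

View pics/w12.png

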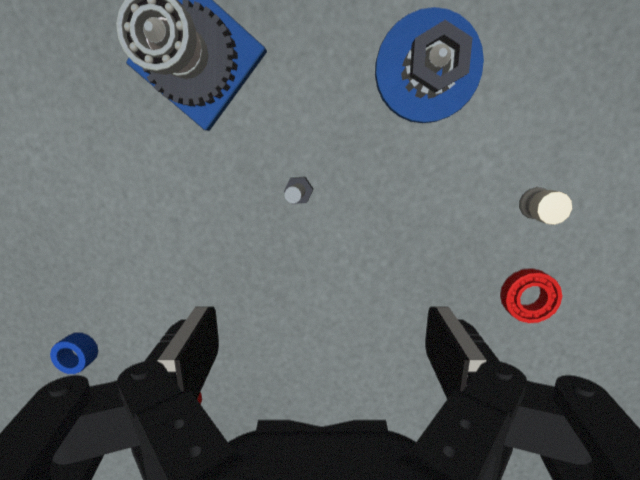

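View pics/s2.png

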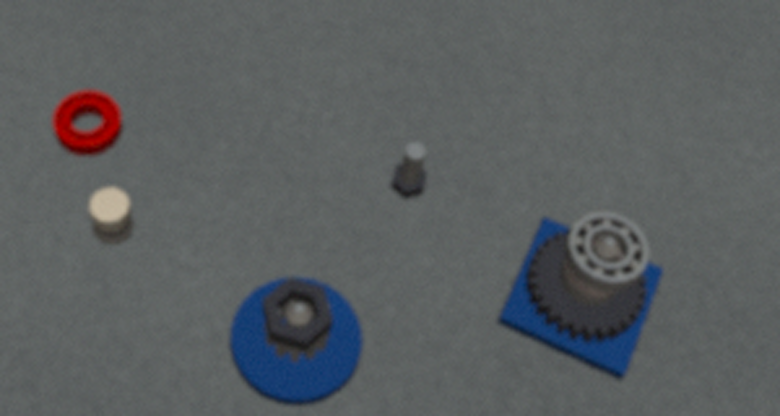

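Both stacks stand complete and flat. In the wrist view the bearing is at (155,30) and the nut at (441,57). Bolt and tub are in place, and the arm is clear of everything.

```bash
python3 -c "
from h import *
st();print(sign_off())"
```

```text
t 52.83 tcp [0.4931 0.0639 0.3714] grasp [0.5034 0.0741 0.2171] z [ 0.066  0.066 -0.996] tip 0.1992 jawyaw -89.3 w 0.0851 F [ 0.4 -0.9  0. ] v [-0.1  0.5 -0.2 -0.3 -0.  -0.1]
the job is handed in; nothing more can be done
None
```

Both posts are assembled in order and the job is handed in at about 53 s. The tall post has the gear wheel (hub up), then the sleeve, then the bearing. The short post has the pinion, then the nut.

- **Setting down:** Each part was lowered in small steps until the hand was at its seated height. For the gear, sleeve, bearing and nut the force reading confirmed contact (about 2–7 N) before I opened the fingers. The pinion gave no force reading, so I released it at its seated height to within about 2 mm. Later pictures show it seated flat.
- **Last checks:** The final pictures show both stacks complete and lying flat. The gripper is open and clear, and the bolt and tub look undisturbed. The screwdriver lies outside the final pictures. It was last seen before the nut was taken, and nothing passed near it after that.
- **Disagreements:** The final circle fits were made at a grazing angle. They put the bearing and the nut within about 1–6 mm of the post axes, too coarse to rule much out. The bores can only sit about 4 mm off the posts, so this is measurement error.
- **Tool tilt:** The tool gathered up to about 0.09 rad of tilt in fast moves. I allowed for it when aligning each part, and the released parts lie flat.

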